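# Build the battery layer on the balance slab

## Robot

A 7-joint arm with a two-finger parallel gripper is mounted at the origin on the work surface. World frame = base frame: x ahead of the robot, y to its left, z up, the work surface at z = 0. Lengths are in m, angles in rad, forces in N, time in s.
With the tool pointing down it reaches from about 0.35 to 0.9 m from the base axis. Payload 8.1 kg.
Tool frame: the origin (TCP) lies on the centre line of the jaws, within the pads' length; the fingertips stand 22 mm ahead of it and the grasp point (between the pads) lies 3 mm ahead of it (bot.finger_overhang is the distance from the TCP to the fingertips, in m); z points along the fingers, y is the line along which they close (so a half turn about z gives the same grasp; the last joint's range is limited). The gripper opens to 85 mm and grips with 20 to 120 N. Pads are 22 mm wide; open, the fingers measure 114 mm over their backs; the gripper's body (76 mm by 85 mm) begins 54 mm behind the grasp point. The pads swing forward as they close: fully open they stand 13 mm farther back than shut.
Start: joints at [-1.329, 0.434, 0.025, 1.573, -0.012, 1.134, -0.075], TCP at [0.211, 0.588, 0.253] pointing down, gripper open.
Joint ranges: [-2.62, 2.62], [-0.44, 2.09], [-1.27, 1.32], [0.08, 2.57], [-1.32, 4.46], [0.12, 2], [-2.74, 2.74]. Speed limits (rad/s): [2.22, 2.22, 3.01, 3.01, 3.14, 3.14, 3.14].

## Interface

Orientations are given as a 3x3 rotation matrix whose columns are the frame's x, y, z axes.
In Python, from station import bot, vision, masks_of, landmark_of gives the robot as it stands.
- The arm moves only by the tool jog_arm, never from a script. Its argument "targets" is a list of rows, each a list of 7 numbers: the finger opening in cm, from 0 to 8.54, then the shift along the tool's x, y, z in cm, then the turn, a rotation vector about the tool's x, y, z in degrees. A call has exactly 10 rows; each row shifts and turns the commanded pose from where the row before left it, along the tool's axes as they then stand; what a row does not reach is not made up. A row lasts 1/12 s, in which the tool goes at most 41.7 mm and 7.16 degrees, less where a joint would pass 70% of its speed; a pose out of reach is approached as far as the arm can. A call with a gripper value outside its range is refused whole. The fingers move at their own pace and stop on an object; the grip force is fixed at half the most. Time passes only in rows, so rows that do not move let the fingers close, or fill a call up. It gives the time, the measured TCP pose, the force, the opening and the grip force at its end, in the units of the state.
- bot.get_obs(): the state, without advancing time (a new reading comes with each control period).
- vision.read_camera(name): name is "scene" or "top" or "wrist"; returns a dict with "pixels" (420x560x3 uint8, red, green, blue), "K" (3x3 intrinsics, pixels), "rvec" (rotation vector, rad) and "tvec" (3), from world to camera coordinates, as OpenCV has them. Camera axes: x right, y down, z forward; pixel columns grow to the right and rows downward; lengths in m; the calibration is good to about 2 mm. The wrist camera is an equidistant fisheye: a pixel r from the principal point sees the ray r / f radians off the axis. A picture is of the moment at which its call begins. There is no depth.
- bot.close_job(): hands the job in; it is judged then, once.
Trained networks look in the newest picture that a camera, given by its name, has taken for a name from the list of things; names that differ only in an ending like _2 or _b are one class to them, and where a whole thing is asked for, a point or a joint stands for the part that bears it (a point fixed in the world has none). Each returns a list of dicts, best first, with "confidence" (0 to 1); they miss things now and then, are a little off and sometimes report something else, mostly with a low value. They report only what shows in the picture. A call takes as long as a camera call. They do not tell look-alikes from the thing itself.
- masks_of(camera, query): "pixels" (420x560 bool, what is visible of it) and "centre" ([column, row] in pixels, amid what is visible of it).
- landmark_of(camera, query): "centre" ([column, row] in pixels: a listed point, or the origin of a listed thing).
The state is a dict: "clock": time; "qpos": joint angles; "joint_velocities": joint speeds; "joint_torque": joint torques, N m; "ee_pos": TCP position; "eef_rot": TCP orientation; "ft_force": force on the tool from outside, world axes, zero at the start; "torque": the same for the moment, N m; "grip_width": finger opening in m; "grip_force": force on a finger pad.
Only numpy, scipy, OpenCV 4.12 (cv2) and the standard library are available. Lean on these libraries where they do the work, as an engineer would, in place of code of your own. Each camera call takes 0.05 s, during which the arm holds its last target. There are 200 camera calls.

## Task

Lock the balance by pushing its arrest lever fully over to its other side, then carry the pallet slab by its post and set it on the balance base so that its three ball feet are fully home in the cone, groove and flat seats (red stripe over red stripe). Then lay every battery pack that is on the bench flat on the slab, each squarely inside a blue outline of its own so that they form the interlocking pinwheel layer, and only when all lie in place push the arrest lever fully back. Leave the slab seated and the packs in their outlines, let go of everything, and do not disturb the mug, the meter or the screwdriver.

Things in the scene. Friction and masses are not known exactly. Their poses are not given: they have to be found in the camera images.
- base: Fixed grey balance base plate 275 x 190 x 12 mm with three brass seats and a lever. Origin on the table under the middle of the seats; the plate reaches from x -180 to +95, y -95 to +95 mm. x runs from the lever end (red stripe beside the cone seat) to the far end, y to the left, z up; yaw within 0.3 rad of the world's.
- seat_cone (a point): Conical brass cup of the base, at base (-76, 0) mm, near its red stripe. The point is where the centre of the ball foot rests when seated, 26 mm above the table. Cup mouth about 34 mm across, walls 55 degrees steep; the rim stands 7 to 9 mm above this point.
- seat_groove (a point): V-groove of the base at base (64, 74) mm, running towards the cone; mouth 34 mm wide, same walls and height as the cone. The point is where the ball centre rests, 26 mm above the table.
- seat_flat (a point): Flat round brass seat, 36 mm across, at base (64, -74) mm. The point is where the ball centre rests, 10 mm above the seat's face, 26 mm above the table.
- slab: Loose white pallet slab 196 x 196 x 12 mm, 0.7 kg, on three 20 mm ball feet. Origin: under its middle, level with the balls' bottoms; top at z 34 mm, with a 6 mm high, 4 mm wide lip round its edge. Post in its middle, 22 mm square (along x, y), to z 70 mm. Red stripe along its -x edge. Four blue outlines, 94 x 58 mm, form a pinwheel. Seated: axes as the base's, origin 16 mm above the base's.
- foot_cone (a point): Centre of the ball foot at slab (-76, 0, 10) mm, belongs in the cone.
- foot_groove (a point): Centre of the ball foot at slab (64, 74, 10) mm, belongs in the V-groove.
- foot_flat (a point): Centre of the ball foot at slab (64, -74, 10) mm, belongs on the flat seat.
- arrest (a joint): Arrest lever of the base, rad. 1.0 = released (leaning to the base's +y side by about 0.5 rad; it starts near there), 0 = locked (leaning as far to the -y side). Stays where it is left; pushing near its tip takes about 1 N.
- arrest_tip (a point): Centre of the red 26 mm ball at the tip of the arrest lever; the lever is 75 mm long, turns about an axis along the base's x in a housing at base (-148, 0) mm, 34 mm above the table; the tip is about 100 mm above the table at both ends, 109 mm upright halfway.
- mug: Blue mug, 80 mm across, 90 mm high, origin under its centre. Bystander.
- meter: Yellow hand multimeter 170 x 85 x 38 mm lying flat, origin under its centre. Bystander.
- driver: Screwdriver lying on the table near the robot. Bystander.
- slot0 (a point): Centre of a blue outline on the slab's top, at slab (-30, -48) mm, 34 mm above the slab's origin; its long side runs along the slab's x.
- slot1 (a point): Centre of a blue outline on the slab's top, at slab (48, -30) mm, 34 mm above the slab's origin; its long side runs along the slab's y.
- slot2 (a point): Centre of a blue outline on the slab's top, at slab (30, 48) mm, 34 mm above the slab's origin; its long side runs along the slab's x.
- slot3 (a point): Centre of a blue outline on the slab's top, at slab (-48, 30) mm, 34 mm above the slab's origin; its long side runs along the slab's y.
- pack1: Black battery pack 90 (x) x 54 (y) x 36 mm, about 0.25 kg, origin under its centre. On top an orange grip ridge, 50 mm along x, 20 mm wide along y, from z 36 to z 66 mm. All packs are alike and may go in any outline either way round; three or four are present.
- pack2: Black battery pack 90 (x) x 54 (y) x 36 mm, about 0.25 kg, origin under its centre. On top an orange grip ridge, 50 mm along x, 20 mm wide along y, from z 36 to z 66 mm. All packs are alike and may go in any outline either way round; three or four are present.
- pack3: Black battery pack 90 (x) x 54 (y) x 36 mm, about 0.25 kg, origin under its centre. On top an orange grip ridge, 50 mm along x, 20 mm wide along y, from z 36 to z 66 mm. All packs are alike and may go in any outline either way round; three or four are present.
- pack4: Black battery pack 90 (x) x 54 (y) x 36 mm, about 0.25 kg, origin under its centre. On top an orange grip ridge, 50 mm along x, 20 mm wide along y, from z 36 to z 66 mm. All packs are alike and may go in any outline either way round; three or four are present.
Things that resemble listed ones, but are neither listed nor needed, are in the scene too. What is shaped like the pack4 but pink or purple is not meant.

How it is judged:
On the way, in this order (a step that is already met when the one before it is completed fails the run):
1. the arrest lever is pushed over to locked (value of joint arrest below 0.15 rad), for 0.2 s.
2. the slab's three ball feet rest in their seats (distance between foot_cone and seat_cone below 0.004 m and distance between foot_groove and seat_groove below 0.004 m and distance between foot_flat and seat_flat below 0.004 m), for 0.3 s.
3. every pack present lies in an outline of the seated slab, let go (all of step 2 and ((horizontal distance between pack1 and slot0 below 0.009 m and angle between the x axis of pack1 and the x axis of slab, either way round below 0.12 rad) or (horizontal distance between pack1 and slot1 below 0.009 m and angle between the x axis of pack1 and the y axis of slab, either way round below 0.12 rad) or (horizontal distance between pack1 and slot2 below 0.009 m and angle between the x axis of pack1 and the x axis of slab, either way round below 0.12 rad) or (horizontal distance between pack1 and slot3 below 0.009 m and angle between the x axis of pack1 and the y axis of slab, either way round below 0.12 rad)) and z of pack1 in the frame of slab between 0.03 and 0.038 m and angle between each of pack1, pack2, pack3, pack4's own z axis and vertical below 0.08 rad and ((horizontal distance between pack2 and slot0 below 0.009 m and angle between the x axis of pack2 and the x axis of slab, either way round below 0.12 rad) or (horizontal distance between pack2 and slot1 below 0.009 m and angle between the x axis of pack2 and the y axis of slab, either way round below 0.12 rad) or (horizontal distance between pack2 and slot2 below 0.009 m and angle between the x axis of pack2 and the x axis of slab, either way round below 0.12 rad) or (horizontal distance between pack2 and slot3 below 0.009 m and angle between the x axis of pack2 and the y axis of slab, either way round below 0.12 rad)) and z of pack2 in the frame of slab between 0.03 and 0.038 m and ((horizontal distance between pack3 and slot0 below 0.009 m and angle between the x axis of pack3 and the x axis of slab, either way round below 0.12 rad) or (horizontal distance between pack3 and slot1 below 0.009 m and angle between the x axis of pack3 and the y axis of slab, either way round below 0.12 rad) or (horizontal distance between pack3 and slot2 below 0.009 m and angle between the x axis of pack3 and the x axis of slab, either way round below 0.12 rad) or (horizontal distance between pack3 and slot3 below 0.009 m and angle between the x axis of pack3 and the y axis of slab, either way round below 0.12 rad)) and z of pack3 in the frame of slab between 0.03 and 0.038 m and ((horizontal distance between pack4 and slot0 below 0.009 m and angle between the x axis of pack4 and the x axis of slab, either way round below 0.12 rad) or (horizontal distance between pack4 and slot1 below 0.009 m and angle between the x axis of pack4 and the y axis of slab, either way round below 0.12 rad) or (horizontal distance between pack4 and slot2 below 0.009 m and angle between the x axis of pack4 and the x axis of slab, either way round below 0.12 rad) or (horizontal distance between pack4 and slot3 below 0.009 m and angle between the x axis of pack4 and the y axis of slab, either way round below 0.12 rad)) and z of pack4 in the frame of slab between 0.03 and 0.038 m and contact force between the fingers and pack1 below 0.2 N and contact force between the fingers and pack2 below 0.2 N and contact force between the fingers and pack3 below 0.2 N and contact force between the fingers and pack4 below 0.2 N), for 0.3 s.
4. the arrest lever is pushed back to released (value of joint arrest above 0.85 rad), for 0.2 s.
At the end, for the whole second after the job is handed in: Each ball foot within 4 mm of its home in its seat; every pack present flat on the slab, within 9 mm of the centre of an outline and within 0.12 rad of its direction (either way round); arrest lever beyond 0.85 rad; all at rest (all of step 2 and ((horizontal distance between pack1 and slot0 below 0.009 m and angle between the x axis of pack1 and the x axis of slab, either way round below 0.12 rad) or (horizontal distance between pack1 and slot1 below 0.009 m and angle between the x axis of pack1 and the y axis of slab, either way round below 0.12 rad) or (horizontal distance between pack1 and slot2 below 0.009 m and angle between the x axis of pack1 and the x axis of slab, either way round below 0.12 rad) or (horizontal distance between pack1 and slot3 below 0.009 m and angle between the x axis of pack1 and the y axis of slab, either way round below 0.12 rad)) and z of pack1 in the frame of slab between 0.03 and 0.038 m and angle between each of pack1, pack2, pack3, pack4's own z axis and vertical below 0.08 rad and ((horizontal distance between pack2 and slot0 below 0.009 m and angle between the x axis of pack2 and the x axis of slab, either way round below 0.12 rad) or (horizontal distance between pack2 and slot1 below 0.009 m and angle between the x axis of pack2 and the y axis of slab, either way round below 0.12 rad) or (horizontal distance between pack2 and slot2 below 0.009 m and angle between the x axis of pack2 and the x axis of slab, either way round below 0.12 rad) or (horizontal distance between pack2 and slot3 below 0.009 m and angle between the x axis of pack2 and the y axis of slab, either way round below 0.12 rad)) and z of pack2 in the frame of slab between 0.03 and 0.038 m and ((horizontal distance between pack3 and slot0 below 0.009 m and angle between the x axis of pack3 and the x axis of slab, either way round below 0.12 rad) or (horizontal distance between pack3 and slot1 below 0.009 m and angle between the x axis of pack3 and the y axis of slab, either way round below 0.12 rad) or (horizontal distance between pack3 and slot2 below 0.009 m and angle between the x axis of pack3 and the x axis of slab, either way round below 0.12 rad) or (horizontal distance between pack3 and slot3 below 0.009 m and angle between the x axis of pack3 and the y axis of slab, either way round below 0.12 rad)) and z of pack3 in the frame of slab between 0.03 and 0.038 m and ((horizontal distance between pack4 and slot0 below 0.009 m and angle between the x axis of pack4 and the x axis of slab, either way round below 0.12 rad) or (horizontal distance between pack4 and slot1 below 0.009 m and angle between the x axis of pack4 and the y axis of slab, either way round below 0.12 rad) or (horizontal distance between pack4 and slot2 below 0.009 m and angle between the x axis of pack4 and the x axis of slab, either way round below 0.12 rad) or (horizontal distance between pack4 and slot3 below 0.009 m and angle between the x axis of pack4 and the y axis of slab, either way round below 0.12 rad)) and z of pack4 in the frame of slab between 0.03 and 0.038 m and linear speed of each of pack1, pack2, pack3, pack4, slab below 0.02 m/s and value of joint arrest above 0.85 rad); the robot touches nothing.
It fails at once if the mug is moved by more than 25 mm (distance of mug from where it was at the start of the episode above 0.025 m).
It fails at once if the meter is moved by more than 25 mm (distance of meter from where it was at the start of the episode above 0.025 m).
It fails at once if the screwdriver is moved by more than 25 mm (distance of driver from where it was at the start of the episode above 0.025 m).
Of pack1, pack2, pack3, pack4 only 3 to 4 are there at a start; the rules pass over those that are not, and their reading is None.
At some moment in a run one of pack1, pack2, pack3, pack4 may be knocked a few centimetres aside while the robot is not near it.
It also fails if it takes over 210 s, if anything falls off the work surface, if the arm or the gripper's body presses on something with over 40 N, if the wrist force passes 120 N, or if a joint passes its speed limit or range.

## Working session

There is one attempt and no reset: what is moved stays moved. The work goes in short steps, Python scripts to look and compute and a tool call to move; the robot and the scene stay as the last step left them, time stands still between calls to the robot, and variables do not carry over. Pictures are saved under pics/ and viewed, at most 14 in all, crops included, and the job is handed in when it is done.

Besides the shell and the picture viewer there is one more tool, called as name(argument=value, ...) on one line, values as JSON. jog_arm: Moves the arm, as the interface text tells. Its arguments: {"type":"object","properties":{"targets":{"type":"array"}},"required":["targets"]}

```bash
mkdir -p pics; ls
cat > h.py <<'E'
import numpy as np, cv2
from station import bot, vision, masks_of, landmark_of
def cam(n,save=None):
    c=vision.read_camera(n); c['R']=cv2.Rodrigues(np.array(c['rvec'],float))[0]; c['name']=n
    if save: cv2.imwrite('pics/'+save+'.png',c['pixels'][:,:,::-1])
    return c
def ray(c,px):
    K=np.array(c['K']); x=(px[0]-K[0,2])/K[0,0]; y=(px[1]-K[1,2])/K[1,1]
    if c['name']=='wrist':
        r=np.hypot(x,y); d=np.array([x/r*np.sin(r),y/r*np.sin(r),np.cos(r)]) if r>1e-9 else np.array([0,0,1.])
    else: d=np.array([x,y,1.])
    R=c['R']; return -R.T@np.ravel(c['tvec']), R.T@d
def atz(c,px,z):
    o,d=ray(c,px); return o+d*(z-o[2])/d[2]
def proj(c,p):
    K=np.array(c['K']); q=c['R']@np.asarray(p,float)+np.ravel(c['tvec'])
    if c['name']=='wrist':
        r=np.hypot(q[0],q[1]); t=np.arctan2(r,q[2]); s=t/max(r,1e-9); v=q[:2]*s
    else: v=q[:2]/q[2]
    return np.array([K[0,0]*v[0]+K[0,2],K[1,1]*v[1]+K[1,2]])
E
cat > a.py <<'E'
from h import *
np.set_printoptions(precision=3,suppress=True)
o=bot.get_obs(); print(o['clock'],o['ee_pos'],o['eef_rot'])
Z=dict(seat_cone=.026,seat_groove=.026,seat_flat=.026,arrest_tip=.1,foot_cone=.01,foot_groove=.01,foot_flat=.01,slab=0,base=0,pack1=0,mug=0,meter=0,driver=0,slot0=.034,slot1=.034,slot2=.034,slot3=.034)
for n in ('top','scene'):
    c=cam(n,n+'0'); print(n,'campos',-c['R'].T@np.ravel(c['tvec']))
    for q,z in Z.items():
        print(q,[(round(d['confidence'],2),np.round(d['centre']).tolist(),np.round(atz(c,d['centre'],z)[:2],3).tolist()) for d in landmark_of(n,q)[:6]])
E
python3 a.py
```

```text
pics
0.0 [0.211 0.588 0.252] [[-0.941  0.338 -0.   ]
 [ 0.338  0.941 -0.002]
 [-0.    -0.002 -1.   ]]
top campos [0.382 0.063 1.615]
seat_cone [(0.86, [289.0, 210.0], [0.521, 0.02]), (0.45, [380.0, 196.0], [0.562, -0.26])]
seat_groove [(0.58, [272.0, 159.0], [0.679, 0.071])]
seat_flat [(0.63, [322.0, 167.0], [0.654, -0.083])]
arrest_tip [(0.54, [278.0, 228.0], [0.461, 0.053])]
foot_cone [(0.97, [395.0, 232.0], [0.452, -0.305])]
foot_groove [(0.78, [368.0, 190.0], [0.582, -0.225])]
foot_flat [(0.56, [411.0, 186.0], [0.595, -0.358])]
slab [(0.87, [389.0, 208.0], [0.527, -0.291])]
base [(0.93, [289.0, 186.0], [0.6, 0.019])]
pack1 [(0.85, [181.0, 232.0], [0.459, 0.353]), (0.81, [143.0, 246.0], [0.416, 0.469]), (0.79, [227.0, 185.0], [0.602, 0.211]), (0.75, [154.0, 148.0], [0.719, 0.437]), (0.75, [139.0, 193.0], [0.579, 0.483]), (0.74, [224.0, 230.0], [0.463, 0.218])]
mug [(0.86, [212.0, 133.0], [0.766, 0.257]), (0.38, [183.0, 185.0], [0.604, 0.347])]
meter [(0.78, [374.0, 140.0], [0.741, -0.248]), (0.61, [366.0, 190.0], [0.586, -0.22])]
driver [(0.75, [164.0, 288.0], [0.287, 0.402])]
slo
[... 1851 characters left out ...]
196.0], [0.44, -0.298])]
slot0 [(0.92, [156.0, 224.0], [0.58, -0.321]), (0.88, [179.0, 198.0], [0.471, -0.269]), (0.81, [183.0, 216.0], [0.54, -0.243]), (0.78, [155.0, 202.0], [0.495, -0.342])]
slot1 [(0.92, [156.0, 224.0], [0.58, -0.321]), (0.88, [179.0, 198.0], [0.471, -0.269]), (0.81, [183.0, 216.0], [0.54, -0.243]), (0.78, [155.0, 202.0], [0.495, -0.342])]
slot2 [(0.92, [156.0, 224.0], [0.58, -0.321]), (0.88, [179.0, 198.0], [0.471, -0.269]), (0.81, [183.0, 216.0], [0.54, -0.243]), (0.78, [155.0, 202.0], [0.495, -0.342])]
slot3 [(0.92, [156.0, 224.0], [0.58, -0.321]), (0.88, [179.0, 198.0], [0.471, -0.269]), (0.81, [183.0, 216.0], [0.54, -0.243]), (0.78, [155.0, 202.0], [0.495, -0.342])]
```

```bash
python3 -c "
import cv2
for n in ('top','scene'):
    i=cv2.imread(f'pics/{n}0.png')[90:320,90:450]; cv2.imwrite(f'pics/{n}0c.png',cv2.resize(i,(792,506),interpolation=cv2.INTER_CUBIC))
"
```

```text
(no output)
```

View pics/top0c.png

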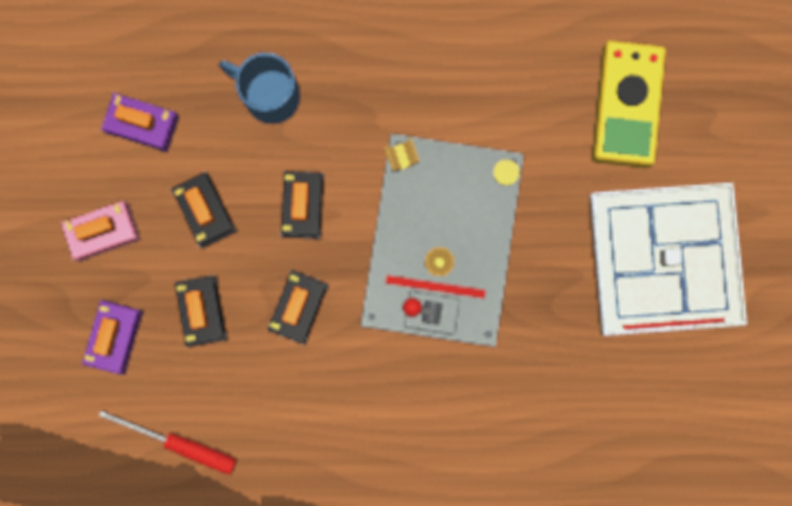

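View pics/scene0c.png

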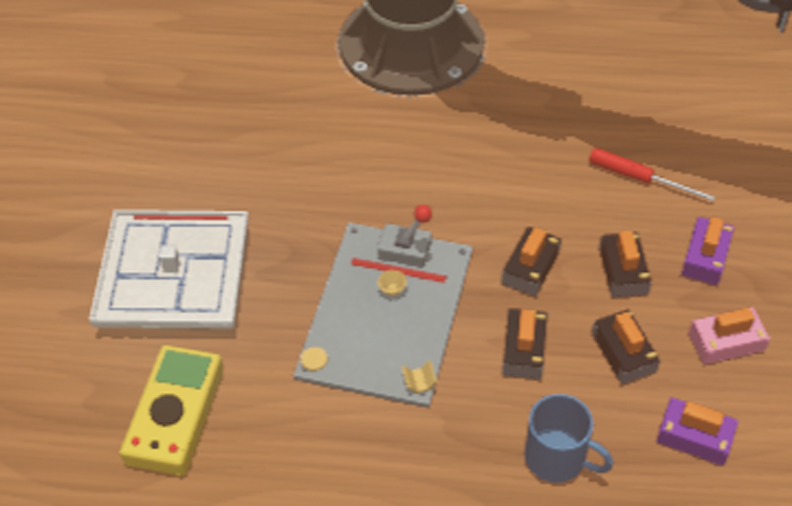

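The views show the base in the middle, slab to the right (-y), and four black packs between x 0.45 and 0.6 on the left. The purple and pink packs farther left are decoys. The lever ball is at top (277,229), leaning to +y. I'll fit the poses next.

```bash
cat >> h.py <<'E'
from scipy.optimize import least_squares
def fit2d(obs, x0):
    """obs: list of (cam, body point xyz, pixel); returns x,y,yaw, residual px"""
    def f(v):
        c,s=np.cos(v[2]),np.sin(v[2]); r=[]
        for cm,p,px in obs:
            r+=list(proj(cm,[v[0]+c*p[0]-s*p[1],v[1]+s*p[0]+c*p[1],p[2]])-px)
        return r
    k=least_squares(f,x0,loss='soft_l1'); return k.x, np.reshape(f(k.x),(-1,2))
def best(n,q):
    l=landmark_of(n,q); return (np.array(l[0]['centre']),l[0]['confidence']) if l else (None,0)
def hsvmask(c,lo,hi):
    return cv2.inRange(cv2.cvtColor(c['pixels'],cv2.COLOR_RGB2HSV),np.array(lo),np.array(hi))
def maskrect(c,mask,z,near=None):
    """minAreaRect in metres of a mask's largest contour (or that nearest a world xy) at height z"""
    cs=[k for k in cv2.findContours(np.uint8(mask>0),cv2.RETR_EXTERNAL,cv2.CHAIN_APPROX_NONE)[0] if len(k)>8]
    out=[]
    for k in cs:
        p=np.array([atz(c,q[0],z)[:2] for q in k]); (cx,cy),(w,h),a=cv2.minAreaRect(np.float32(p*1000))
        if w<h: w,h,a=h,w,a+90
        out.append((cx/1000,cy/1000,w,h,(a+90)%180-90))
    if near is not None: out.sort(key=lambda o:np.hypot(o[0]-near[0],o[1]-near[1]))
    else: out.sort(key=lambda o:-o[2]*o[3])
    return out
E
cat > b.py <<'E'
from h import *
np.set_printoptions(precision=4,suppress=True)
ob=[];os=[]
for n in ('top','scene'):
    c=cam(n)
    for q,p in dict(seat_cone=(-.076,0,.026),seat_groove=(.064,.074,.026),seat_flat=(.064,-.074,.026)).items():
        px,k=best(n,q)
        if k>.4: ob.append((c,p,px))
    for d in landmark_of(n,'slot0'):
        w=atz(c,d['centre'],.034)
        if w[1]<-.2:
            S=[(-.03,-.048,.034),(.048,-.03,.034),(.03,.048,.034),(-.048,.03,.034)]
            th=.05; L=[np.array([.527+np.cos(th)*s[0]-np.sin(th)*s[1],-.29+np.sin(th)*s[0]+np.cos(th)*s[1]]) for s in S]
            j=np.argmin([np.hypot(*(w[:2]-l)) for l in L]); os.append((c,S[j],d['centre']))
    for q,z in (('base',.012),('slab',.04)):
        m=masks_of(n,q)
        if m: print(n,q,m[0]['confidence'],np.round(maskrect(c,m[0]['pixels'],z)[0],4))
    t=[np.array(d['centre']) for d in masks_of(n,'arrest_tip')]
    red=maskrect(c,hsvmask(c,(0,150,100),(8,255,255))|hsvmask(c,(172,150,100),(180,255,255)),.1,(.46,.055))[0]; print('red',np.round(red,4))
    if n=='top':
        om=hsvmask(c,(8,150,150),(16,255,255))
        for r in maskrect(c,om,.066,(.5,.2))[:9]: print('ridge',np.round(r,4))
for o,x0 in((ob,(.6,.02,-.14)),(os,(.527,-.29,.05))):
    v,r=fit2d(o,x0); print(v,r.round(1).tolist())
E
python3 b.py
```

```text
top base 0.88 [  0.5595   0.0131 275.4829 191.4394  -8.9539]
top slab 0.96 [  0.5283  -0.2963 198.7569 196.21   -86.0541]
red [ 0.4596  0.057  17.3805 17.3718 -0.3437]
ridge [   0.4163    0.0028 1431.954  1016.4551   89.9986]
ridge [-0.0677  0.6964 42.7358 22.2501 89.4641]
scene base 0.62 [  0.7396  -0.2522 185.1324  95.0949  -6.7571]
scene slab 0.79 [  0.53    -0.2952 206.5336 199.1303   3.8296]
red [ 0.4527  0.0566 27.9711 21.6037  4.3822]
[ 0.6044  0.0048 -0.0616] [[-75.2, 17.0], [-0.3, 0.5], [-0.7, 0.1], [-6.2, -0.2], [-100.9, 87.9], [0.0, 1.2]]
[ 0.5247 -0.2962  0.0407] [[0.1, -0.7], [-1.5, 0.6], [-0.8, -0.1], [-3.0, 0.4], [0.1, 1.4], [-1.4, 0.5], [-4.1, -0.8], [-1.1, -2.3]]
```

```bash
cat >> h.py <<'E'
from scipy.spatial.transform import Rotation as Ro
def down(yaw):
    c,s=np.cos(yaw),np.sin(yaw); return np.array([[c,s,0],[s,-c,0],[0,0,-1.]])
def plan(goals, grip):
    """goals: list of (xyz, yaw deg, rows); prints the rows to type"""
    o=bot.get_obs(); p=np.array(o['ee_pos']); R=np.array(o['eef_rot'])
    for g,yaw,n in goals:
        d=(np.array(g)-p)/n; rv=Ro.from_matrix(R.T@down(np.radians(yaw))).as_rotvec()/n; D=Ro.from_rotvec(rv).as_matrix()
        print('--- step mm %.1f turn %.1f'%(np.linalg.norm(d)*1e3,np.degrees(np.linalg.norm(rv))))
        for _ in range(n):
            print([grip]+np.round(R.T@d*100,2).tolist()+np.round(np.degrees(rv),1).tolist(),end=',\n'); R=R@D
        p=np.array(g); 
BASE=(.6015,.0065,-.156)
def onbase(x,y,b=None):
    b=BASE if b is None else b; c,s=np.cos(b[2]),np.sin(b[2]); return [b[0]+c*x-s*y,b[1]+s*x+c*y]
E
python3 -c "
from h import *
plan([((*onbase(-.148,.085),.2),81,20)],0)"
```

```text
--- step mm 27.1 turn 4.0
[0, -2.01, -1.8, 0.27, 0.0, -0.0, 4.0],
[0, -2.13, -1.66, 0.27, 0.0, -0.0, 4.0],
[0, -2.24, -1.5, 0.27, 0.0, -0.0, 4.0],
[0, -2.34, -1.35, 0.27, 0.0, -0.0, 4.0],
[0, -2.43, -1.18, 0.27, 0.0, -0.0, 4.0],
[0, -2.5, -1.01, 0.27, 0.0, -0.0, 4.0],
[0, -2.57, -0.84, 0.27, 0.0, -0.0, 4.0],
[0, -2.62, -0.66, 0.27, 0.0, -0.0, 4.0],
[0, -2.66, -0.47, 0.27, 0.0, -0.0, 4.0],
[0, -2.68, -0.29, 0.27, 0.0, -0.0, 4.0],
[0, -2.7, -0.1, 0.27, 0.0, -0.0, 4.0],
[0, -2.7, 0.08, 0.27, 0.0, -0.0, 4.0],
[0, -2.69, 0.27, 0.27, 0.0, -0.0, 4.0],
[0, -2.66, 0.46, 0.27, 0.0, -0.0, 4.0],
[0, -2.62, 0.64, 0.27, 0.0, -0.0, 4.0],
[0, -2.57, 0.82, 0.27, 0.0, -0.0, 4.0],
[0, -2.51, 0.99, 0.27, 0.0, -0.0, 4.0],
[0, -2.44, 1.16, 0.27, 0.0, -0.0, 4.0],
[0, -2.35, 1.33, 0.27, 0.0, -0.0, 4.0],
[0, -2.25, 1.49, 0.27, 0.0, -0.0, 4.0],
```

jog_arm(targets=[[0,-2.0,-1.8,0.27,0,0,4],[0,-2.1,-1.7,0.27,0,0,4],[0,-2.2,-1.5,0.27,0,0,4],[0,-2.3,-1.35,0.27,0,0,4],[0,-2.4,-1.2,0.27,0,0,4],[0,-2.5,-1.0,0.27,0,0,4],[0,-2.6,-0.8,0.27,0,0,4],[0,-2.6,-0.7,0.27,0,0,4],[0,-2.7,-0.5,0.27,0,0,4],[0,-2.7,-0.3,0.27,0,0,4]])

```text
clock: 3.43
ee_pos: [0.3381, 0.3487, 0.2264]
eef_rot: [[-0.501, 0.866, 0.0], [0.866, 0.501, 0.001], [0.0, 0.0, -1.0]]
ft_force: [0.9, 0.6, 0.3]
grip_width: -0.0002
grip_force: 0.0
```

jog_arm(targets=[[0,-2.7,-0.1,0.27,0,0,4],[0,-2.7,0.1,0.27,0,0,4],[0,-2.7,0.3,0.27,0,0,4],[0,-2.7,0.5,0.27,0,0,4],[0,-2.6,0.6,0.27,0,0,4],[0,-2.6,0.8,0.27,0,0,4],[0,-2.5,1.0,0.27,0,0,4],[0,-2.4,1.2,0.27,0,0,4],[0,-2.3,1.3,0.27,0,0,4],[0,-2.3,1.5,0.27,0,0,4]])

```text
clock: 4.27
ee_pos: [0.4652, 0.1105, 0.1995]
eef_rot: [[0.173, 0.985, 0.001], [0.985, -0.173, 0.001], [0.001, 0.001, -1.0]]
ft_force: [0.2, 0.0, 0.5]
grip_width: 0.0
grip_force: 0.0
```

```bash
python3 -c "
from h import *
o=bot.get_obs(); print(o['clock'],o['ee_pos'],o['ft_force'],o['grip_width'],o['qpos'])
c=cam('wrist','w1'); print(-c['R'].T@np.ravel(c['tvec'])); print(c['K'])
for q,z in dict(arrest_tip=.1,seat_cone=.026,seat_groove=.026,seat_flat=.026).items(): print(q,[(d['confidence'],d['centre'],atz(c,d['centre'],z)) for d in landmark_of('wrist',q)[:2]])
plan([((*onbase(-.148,.085),.107),81,4),((*onbase(-.148,-.010),.107),81,6)],0)
"
```

```text
4.2667 [0.46515646 0.11045531 0.1994514 ] [0.23104208 0.00323952 0.54531378] 3.7776210895565483e-06 [-0.74766488  0.26622135  0.49842587  2.02200978 -0.16294504  0.89029106
 -0.33459268]
[0.47624059 0.17652316 0.32006392]
[[325.1922621    0.         283.32726037]
 [  0.         325.1922621  211.13967862]
 [  0.           0.           1.        ]]
arrest_tip []
seat_cone [(0.86, [355.3, 275.8], array([0.52303914, 0.01864078, 0.026     ]))]
seat_groove [(0.57, [485.3, 201.8], array([0.67687918, 0.07172735, 0.026     ]))]
seat_flat [(0.71, [460.3, 321.9], array([ 0.65104316, -0.07631938,  0.026     ]))]
--- step mm 23.1 turn 0.2
[0, 0.05, 0.09, 2.31, -0.0, -0.0, -0.2],
[0, 0.05, 0.09, 2.31, -0.0, -0.0, -0.2],
[0, 0.05, 0.09, 2.31, -0.0, -0.0, -0.2],
[0, 0.05, 0.09, 2.31, -0.0, -0.0, -0.2],
--- step mm 15.8 turn 0.0
[0, -1.58, 0.0, 0.0, 0.0, 0.0, -0.0],
[0, -1.58, 0.0, 0.0, 0.0, 0.0, -0.0],
[0, -1.58, 0.0, 0.0, 0.0, 0.0, -0.0],
[0, -1.58, 0.0, 0.0, 0.0, 0.0, -0.0],
[0, -1.58, 0.0, 0.0, 0.0, 0.0, -0.0],
[0, -1.58, 0.0, 0.0, 0.0, 0.0, -0.0],
```

View pics/w1.png

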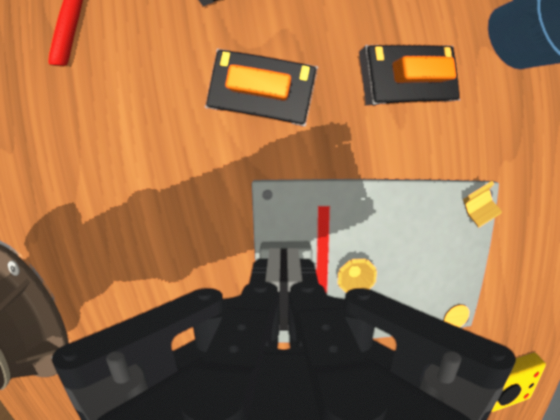

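The wrist view agrees on the seats: cone at px (355,276), groove at (485,202), flat at (460,322). Two packs are at the top, and the lever is hidden behind the fingers. Now I'll push the lever.

jog_arm(targets=[[0,0,0.1,2.3,0,0,0],[0,0,0.1,2.3,0,0,0],[0,0,0.1,2.3,0,0,0],[0,0,0.1,2.3,0,0,0],[0,-1.5,0,0,0,0,0],[0,-1.5,0,0,0,0,0],[0,-1.5,0,0,0,0,0],[0,-1.5,0,0,0,0,0],[0,-1.5,0,0,0,0,0],[0,-1.5,0,0,0,0,0]])

```text
clock: 5.35
ee_pos: [0.4532, 0.0234, 0.1075]
eef_rot: [[0.166, 0.986, 0.0], [0.986, -0.166, 0.001], [0.001, 0.0, -1.0]]
ft_force: [0.5, 1.7, -0.8]
grip_width: -0.0001
grip_force: 0.7
```

```bash
cat > lev.py <<'E'
from h import *
o=bot.get_obs(); print(o['clock'],o['ee_pos'],o['ft_force'])
p=np.array(o['ee_pos'])[:2]-BASE[:2]; c,s=np.cos(BASE[2]),np.sin(BASE[2]); print('in base',c*p[0]+s*p[1],-s*p[0]+c*p[1])
for n in ('top','scene'):
    c=cam(n,'lev_%s_%d'%(n,o['clock']*10)); print([(d['confidence'],d['centre'],atz(c,d['centre'],.1)) for d in landmark_of(n,'arrest_tip')[:2]])
    m=hsvmask(c,(0,150,100),(6,255,255))|hsvmask(c,(174,150,100),(180,255,255))
    print('exp locked/rel',proj(c,[*onbase(-.148,-.036),.1]),proj(c,[*onbase(-.148,.036),.1]))
    for k in cv2.findContours(m,cv2.RETR_EXTERNAL,cv2.CHAIN_APPROX_NONE)[0]:
        if cv2.contourArea(k)>8: print(cv2.boundingRect(k),end=' ')
    print()
E
python3 lev.py
```

```text
5.35 [0.45320049 0.02339792 0.10745244] [ 0.50278328  1.65836155 -0.82401347]
in base -0.14912405516083954 -0.0063482790991653965
[(0.23, [210.7, 135.3], array([0.73593732, 0.24993389, 0.1       ]))]
exp locked/rel [298.80931427 232.27552226] [274.21034885 228.55932704]
(165, 287, 32, 19) 
[(0.52, [262.0, 183.4], array([ 0.44525785, -0.00461807,  0.1       ]))]
exp locked/rel [261.38586083 184.47317329] [284.03097142 188.70586364]
(269, 212, 23, 6) (250, 208, 18, 5) (358, 158, 29, 15)
```

jog_arm(targets=[[0,-0.2,0,0,0,0,0],[0,-0.2,0,0,0,0,0],[0,-0.2,0,0,0,0,0],[0,-0.2,0,0,0,0,0],[0,0,0,0,0,0,0],[0,0,0,0,0,0,0],[0,0,0,0,0,0,0],[0,0,0,0,0,0,0],[0,0,0,0,0,0,0],[0,0,0,0,0,0,0]])

```text
clock: 6.38
ee_pos: [0.4523, 0.0168, 0.1073]
eef_rot: [[0.167, 0.986, 0.0], [0.986, -0.167, 0.002], [0.002, 0.0, -1.0]]
ft_force: [1.7, 9.7, -2.9]
grip_width: 0.0003
grip_force: 5.1
```

```bash
python3 lev.py
```

```text
6.3833 [0.45234066 0.01678932 0.10729891] [ 1.68805099  9.69813932 -2.8783842 ]
in base -0.1489466796688081 -0.013010217241185628
[(0.65, [225.2, 228.9], array([0.46074563, 0.20677358, 0.1       ]))]
exp locked/rel [298.80931427 232.27552226] [274.21034885 228.55932704]
(164, 287, 33, 19) (266, 216, 7, 3) 
[(0.36, [262.7, 183.4], array([ 0.44508299, -0.00245656,  0.1       ])), (0.16, [263.2, 241.8], array([0.66024443, 0.02100636, 0.1       ]))]
exp locked/rel [261.38586083 184.47317329] [284.03097142 188.70586364]
(269, 212, 23, 6) (250, 208, 18, 5) (358, 158, 29, 15)
```

jog_arm(targets=[[0,1.5,0,0,0,0,0],[0,1.5,0,0,0,0,0],[4,0,0,-3.5,0,0,0],[4,0,0,-3.5,0,0,0],[4,0,0,-3.5,0,0,0],[4,0,0,-3.5,0,0,0],[8,-3,0,0,0,0,0],[8,-3.5,0.5,0,0,0,0],[8,-4,0.5,0,0,0,0],[8,-4,0.5,0,0,0,0]])

```text
clock: 7.42
ee_pos: [0.447, -0.1027, 0.2477]
eef_rot: [[0.167, 0.986, 0.001], [0.986, -0.167, 0.0], [0.001, 0.001, -1.0]]
ft_force: [1.5, 0.2, -0.0]
grip_width: 0.08
grip_force: 0.0
```

```bash
python3 lev.py; python3 -c "
from h import *
plan([((.528,-.296,.24),94,10)],8)"
```

```text
7.4167 [ 0.44700912 -0.10266936  0.24769731] [ 1.48175356  0.1700127  -0.02757051]
in base -0.13565342064083047 -0.13184661966226818
[(0.64, [299.5, 231.8], array([ 0.45106858, -0.00808117,  0.1       ]))]
exp locked/rel [298.80931427 232.27552226] [274.21034885 228.55932704]
(164, 287, 33, 19) (295, 229, 8, 8) (266, 216, 44, 9) 
[(0.44, [262.2, 183.4], array([ 0.44520789, -0.00400049,  0.1       ]))]
exp locked/rel [261.38586083 184.47317329] [284.03097142 188.70586364]
(250, 208, 42, 10) (258, 180, 8, 8) (358, 158, 29, 15) 
--- step mm 21.0 turn 1.4
[8, -1.76, 1.13, 0.07, -0.0, -0.0, -1.4],
[8, -1.79, 1.09, 0.07, -0.0, -0.0, -1.4],
[8, -1.82, 1.05, 0.07, -0.0, -0.0, -1.4],
[8, -1.84, 1.0, 0.07, -0.0, -0.0, -1.4],
[8, -1.87, 0.96, 0.07, -0.0, -0.0, -1.4],
[8, -1.89, 0.91, 0.07, -0.0, -0.0, -1.4],
[8, -1.91, 0.86, 0.07, -0.0, -0.0, -1.4],
[8, -1.93, 0.82, 0.07, -0.0, -0.0, -1.4],
[8, -1.95, 0.77, 0.07, -0.0, -0.0, -1.4],
[8, -1.97, 0.72, 0.07, -0.0, -0.0, -1.4],
```

The lever now reads locked, right on the expected pixel. Next I'll move above the slab.

jog_arm(targets=[[8,-1.8,1.1,0.1,0,0,-1.4],[8,-1.8,1.1,0.1,0,0,-1.4],[8,-1.8,1.0,0.1,0,0,-1.4],[8,-1.8,1.0,0.1,0,0,-1.4],[8,-1.9,1.0,0.1,0,0,-1.4],[8,-1.9,0.9,0.1,0,0,-1.4],[8,-1.9,0.9,0.1,0,0,-1.4],[8,-1.9,0.8,0,0,0,-1.4],[8,-2.0,0.8,0,0,0,-1.4],[8,-2.0,0.7,0,0,0,-1.4]])

```text
clock: 8.45
ee_pos: [0.5303, -0.2941, 0.2396]
eef_rot: [[-0.078, 0.997, -0.001], [0.997, 0.078, 0.001], [0.001, -0.001, -1.0]]
ft_force: [0.1, -0.6, -0.6]
grip_width: 0.0798
grip_force: 0.0
```

```bash
cat > sl.py <<'E'
from h import *
np.set_printoptions(precision=4,suppress=True)
import sys
x0=[float(a) for a in sys.argv[1:4]]; z0=float(sys.argv[4])
o=bot.get_obs(); print(o['ee_pos'])
c=cam('wrist','slab_%d'%(o['clock']*10)); os=[]
S=[(-.03,-.048,.034+z0),(.048,-.03,.034+z0),(.03,.048,.034+z0),(-.048,.03,.034+z0)]
for d in landmark_of('wrist','slot0')[:6]:
    w=atz(c,d['centre'],.034+z0)[:2]; L=[onbase(s[0],s[1],x0) for s in S]; e=[np.hypot(*(w-l)) for l in L]
    j=np.argmin(e); print(d['confidence'],j,e[j])
    if e[j]<.025: os.append((c,S[j],d['centre']))
v,r=fit2d(os,x0); print('slots fit',v,r.round(1).tolist())
print('slab',[(d['confidence'],atz(c,d['centre'],z0)) for d in landmark_of('wrist','slab')[:2]])
m=masks_of('wrist','slab')
if m: print(m[0]['confidence'],np.round(maskrect(c,m[0]['pixels'],.04+z0)[0],4))
E
python3 sl.py .528 -.296 .06 0
```

```text
[ 0.5303 -0.2941  0.2396]
0.91 0 0.00598326104335205
0.6 2 0.0033163589096066016
0.57 1 0.004168267830069172
0.52 2 0.03693189428592352
slots fit [ 0.5241 -0.2966  0.0485] [[1.0, -1.7], [-0.5, 2.2], [-0.3, -0.2]]
slab [(0.8, array([ 0.5231, -0.2929,  0.    ]))]
0.91 [  0.5253  -0.2951 197.107  196.5573 -86.0336]
```

```bash
python3 -c "
from h import *
plan([((.5255,-.2955,.062),93.9,7)],6)"|head -3
```

```text
--- step mm 25.4 turn 0.1
[6, -0.02, -0.05, 2.54, -0.0, -0.0, 0.1],
[6, -0.02, -0.05, 2.54, -0.0, -0.0, 0.1],
```

jog_arm(targets=[[6,0,-0.1,2.5,0,0,0.1],[6,0,-0.1,2.5,0,0,0.1],[6,0,-0.1,2.5,0,0,0.1],[6,-0.1,-0.1,2.5,0,0,0.1],[6,0,0,2.5,0,0,0.1],[6,0,0,2.5,0,0,0.1],[6,0,0,2.7,0,0,0],[6,0,0,0,0,0,0],[0,0,0,0,0,0,0],[0,0,0,0,0,0,0]])

```text
clock: 9.48
ee_pos: [0.5258, -0.296, 0.0646]
eef_rot: [[-0.064, 0.998, 0.001], [0.998, 0.064, -0.0], [-0.0, 0.001, -1.0]]
ft_force: [0.8, 0.3, 1.4]
grip_width: 0.0371
grip_force: 0.0
```

jog_arm(targets=[[0,0,0,0,0,0,0],[0,0,0,0,0,0,0],[0,0,0,0,0,0,0],[0,0,0,0,0,0,0],[0,0,0,-0.3,0,0,0],[0,0,0,-0.5,0,0,0],[0,0,0,-0.6,0,0,0],[0,0,0,-0.6,0,0,0],[0,0,0,0,0,0,0],[0,0,0,0,0,0,0]])

```text
clock: 10.32
ee_pos: [0.5252, -0.2967, 0.0838]
eef_rot: [[-0.064, 0.998, 0.001], [0.998, 0.064, -0.0], [-0.0, 0.001, -1.0]]
ft_force: [-0.7, -0.3, -6.2]
grip_width: 0.0207
grip_force: 59.3
```

```bash
python3 sl.py .5255 -.2955 .068 .02; python3 -c "
from h import *
o=bot.get_obs(); print(o['grip_width'],o['grip_force'],o['torque'])"
```

```text
[ 0.5252 -0.2967  0.0838]
0.88 2 0.0031789274490240994
0.85 3 0.0009591987210509279
0.6 1 0.0034169892882306074
slots fit [ 0.5243 -0.2955  0.0637] [[0.1, 6.4], [-3.9, -0.8], [3.7, -0.3]]
slab [(0.72, array([ 0.5247, -0.295 ,  0.02  ]))]
0.85 [  0.523   -0.2727 194.3153 149.5221   3.8192]
0.020730780875364358 59.32258665561676 [-0.00928448  0.03344891 -0.0098067 ]
```

```bash
sed -i 's/^BASE=.*/BASE=(.600,.0065,-.157)/' h.py; python3 -c "
from h import *
plan([((.5252,-.2967,.22),93.7,6),((.600,.0055,.22),81,14)],0)"
```

```text
--- step mm 22.8 turn 0.0
[0, -0.0, 0.01, -2.28, -0.0, -0.0, -0.0],
[0, -0.0, 0.01, -2.28, -0.0, -0.0, -0.0],
[0, -0.0, 0.01, -2.28, -0.0, -0.0, -0.0],
[0, -0.0, 0.01, -2.28, -0.0, -0.0, -0.0],
[0, -0.0, 0.01, -2.28, -0.0, -0.0, -0.0],
[0, -0.0, 0.01, -2.28, -0.0, -0.0, -0.0],
--- step mm 22.2 turn 0.9
[0, 2.12, 0.67, 0.0, -0.0, 0.0, 0.9],
[0, 2.13, 0.64, 0.0, -0.0, 0.0, 0.9],
[0, 2.14, 0.61, 0.0, -0.0, 0.0, 0.9],
[0, 2.15, 0.57, 0.0, -0.0, 0.0, 0.9],
[0, 2.16, 0.54, 0.0, -0.0, 0.0, 0.9],
[0, 2.17, 0.5, 0.0, -0.0, 0.0, 0.9],
[0, 2.17, 0.47, 0.0, -0.0, 0.0, 0.9],
[0, 2.18, 0.43, 0.0, -0.0, 0.0, 0.9],
[0, 2.19, 0.4, 0.0, -0.0, 0.0, 0.9],
[0, 2.19, 0.36, 0.0, -0.0, 0.0, 0.9],
[0, 2.2, 0.33, 0.0, -0.0, 0.0, 0.9],
[0, 2.2, 0.3, 0.0, -0.0, 0.0, 0.9],
[0, 2.21, 0.26, 0.0, -0.0, 0.0, 0.9],
[0, 2.21, 0.23, 0.0, -0.0, 0.0, 0.9],
```

jog_arm(targets=[[0,0,0,-1.5,0,0,0],[0,0,0,-2.3,0,0,0],[0,0,0,-2.5,0,0,0],[0,0,0,-2.5,0,0,0],[0,0,0,-2.5,0,0,0],[0,0,0,-2.3,0,0,0],[0,2.1,0.7,0,0,0,0.9],[0,2.1,0.6,0,0,0,0.9],[0,2.1,0.6,0,0,0,0.9],[0,2.1,0.6,0,0,0,0.9]])

```text
clock: 11.35
ee_pos: [0.5464, -0.2108, 0.2191]
eef_rot: [[0.001, 1.0, -0.0], [1.0, -0.001, 0.0], [0.0, -0.0, -1.0]]
ft_force: [0.2, 0.5, -6.0]
grip_width: 0.0209
grip_force: 59.9
```

jog_arm(targets=[[0,2.2,0.5,0,0,0,0.9],[0,2.2,0.5,0,0,0,0.9],[0,2.2,0.5,0,0,0,0.9],[0,2.2,0.4,0,0,0,0.9],[0,2.2,0.4,0,0,0,0.9],[0,2.2,0.4,0,0,0,0.9],[0,2.2,0.3,0,0,0,0.9],[0,2.2,0.3,0,0,0,0.9],[0,2.2,0.3,0,0,0,0.9],[0,2.2,0.2,0,0,0,0.9]])

```text
clock: 12.18
ee_pos: [0.5998, 0.0063, 0.2189]
eef_rot: [[0.157, 0.988, -0.001], [0.988, -0.157, -0.0], [-0.0, -0.001, -1.0]]
ft_force: [0.3, -0.3, -6.3]
grip_width: 0.0209
grip_force: 59.8
```

```bash
python3 -c "
from h import *
np.set_printoptions(precision=4,suppress=True)
o=bot.get_obs(); print(o['clock'],o['ee_pos'],o['ft_force'],o['torque'])
zs=o['ee_pos'][2]-.0646
for n in ('scene','top','wrist'):
    c=cam(n,'carry_'+n); m=masks_of(n,'slab'); 
    if m: print(n,m[0]['confidence'],np.round(maskrect(c,m[0]['pixels'],.04+zs)[0],4))
    print([(d['confidence'],atz(c,d['centre'],zs)) for d in landmark_of(n,'slab')[:2]])
    for q in ('foot_cone','foot_groove','foot_flat'): print(q,[(d['confidence'],atz(c,d['centre'],zs+.01)) for d in landmark_of(n,q)[:2]])
plan([((*onbase(0,-.001),.09),81,10)],0)
"
```

```text
12.1833 [0.5998 0.0063 0.2189] [ 0.3127 -0.3218 -6.3335] [-0.0497 -0.0667  0.0254]
scene 0.59 [  0.605    0.0064 209.6004 203.1776  -8.7302]
[(0.81, array([0.6049, 0.0078, 0.1543]))]
foot_cone [(0.8, array([0.5303, 0.0201, 0.1643])), (0.52, array([ 0.8335, -0.1968,  0.1643]))]
foot_groove [(0.65, array([0.6719, 0.0787, 0.1643]))]
foot_flat [(0.57, array([ 0.6509, -0.086 ,  0.1643]))]
top 0.72 [ 0.5828  0.1918 85.595  51.8639  0.0265]
[]
foot_cone []
foot_groove [(0.91, array([0.6765, 0.0596, 0.1643])), (0.57, array([0.5721, 0.3125, 0.1643]))]
foot_flat [(0.69, array([ 0.6543, -0.0719,  0.1643]))]
wrist 0.94 [  0.6028   0.0286 196.5218 150.2531  -8.723 ]
[(0.74, array([0.5996, 0.0052, 0.1543])), (0.59, array([0.5433, 0.0355, 0.1543]))]
foot_cone [(0.72, array([0.5239, 0.0156, 0.1643]))]
foot_groove [(0.73, array([0.6733, 0.0678, 0.1643])), (0.56, array([0.5335, 0.1455, 0.1643]))]
foot_flat []
--- step mm 12.9 turn 0.0
[0, 0.0, -0.0, 1.29, 0.0, -0.0, 0.0],
[0, 0.0, -0.0, 1.29, 0.0, -0.0, 0.0],
[0, 0.0, -0.0, 1.29, 0.0, -0.0, 0.0],
[0, 0.0, -0.0, 1.29, 0.0, -0.0, 0.0],
[0, 0.0, -0.0, 1.29, 0.0, -0.0, 0.0],
[0, 0.0, -0.0, 1.29, 0.0, -0.0, 0.0],
[0, 0.0, -0.0, 1.29, 0.0, -0.0, 0.0],
[0, 0.0, -0.0, 1.29, 0.0, -0.0, 0.0],
[0, 0.0, -0.0, 1.29, 0.0, -0.0, 0.0],
[0, 0.0, -0.0, 1.29, 0.0, -0.0, 0.0],
```

View pics/carry_scene.png

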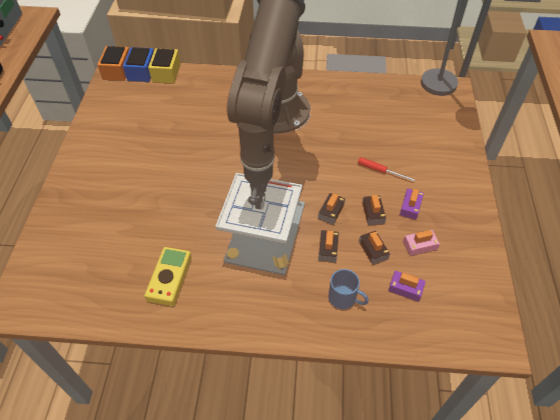

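The slab hangs level above the base at px (262,207), with its stripe toward the robot. Lowering it now.

jog_arm(targets=[[0,0,0,1.6,0,0,0],[0,0,0,1.6,0,0,0],[0,0,0,1.6,0,0,0],[0,0,0,1.6,0,0,0],[0,0,0,1.6,0,0,0],[0,0,0,1.6,0,0,0],[0,0,0,1.2,0,0,0],[0,0,0,1.2,0,0,0],[0,0,0,0.9,0,0,0],[0,0,0,0,0,0,0]])

```text
clock: 13.92
ee_pos: [0.599, 0.0054, 0.0886]
eef_rot: [[0.156, 0.988, -0.003], [0.988, -0.156, -0.0], [-0.001, -0.002, -1.0]]
ft_force: [-0.1, -0.1, -5.8]
grip_width: 0.0213
grip_force: 59.7
```

jog_arm(targets=[[0,0,0,0.2,0,0,0],[0,0,0,0.2,0,0,0],[0,0,0,0.2,0,0,0],[0,0,0,0,0,0,0],[0,0,0,0,0,0,0],[0,0,0,0,0,0,0],[0,0,0,0,0,0,0],[0,0,0,0,0,0,0],[0,0,0,0,0,0,0],[0,0,0,0,0,0,0]])

```text
clock: 14.75
ee_pos: [0.5999, 0.0053, 0.0844]
eef_rot: [[0.156, 0.988, 0.0], [0.988, -0.156, 0.0], [0.0, 0.0, -1.0]]
ft_force: [0.4, 0.1, -5.2]
grip_width: 0.0211
grip_force: 59.8
```

jog_arm(targets=[[0,0,0,0.1,0,0,0],[0,0,0,0.1,0,0,0],[0,0,0,0.1,0,0,0],[0,0,0,0,0,0,0],[0,0,0,0,0,0,0],[0,0,0,0,0,0,0],[0,0,0,0,0,0,0],[0,0,0,0,0,0,0],[0,0,0,0,0,0,0],[0,0,0,0,0,0,0]])

```text
clock: 15.58
ee_pos: [0.6001, 0.0058, 0.0819]
eef_rot: [[0.156, 0.988, 0.0], [0.988, -0.156, 0.001], [0.001, 0.0, -1.0]]
ft_force: [-2.8, 3.6, 6.1]
grip_width: 0.021
grip_force: 61.4
```

jog_arm(targets=[[3.5,0,0,0,0,0,0],[3.5,0,0,0,0,0,0],[3.5,0,0,0,0,0,0],[3.5,0,0,0,0,0,0],[3.5,0,0,0,0,0,0],[3.5,0,0,-3,0,0,0],[3.5,0,0,-3.5,0,0,0],[3.5,0,0,-3.5,0,0,0],[4,0,0,-3.5,0,0,0],[4,0,0,-3,0,0,0]])

```text
clock: 16.42
ee_pos: [0.6001, 0.0049, 0.2487]
eef_rot: [[0.156, 0.988, 0.001], [0.988, -0.156, -0.0], [0.0, 0.001, -1.0]]
ft_force: [1.4, -0.2, 0.8]
grip_width: 0.0401
grip_force: 0.0
```

```bash
python3 sl.py .6 .0065 -.157 .016; python3 -c "
import cv2,glob
f=sorted(glob.glob('pics/slab_*.png'))[-1]; print(f)"
```

```text
[0.6001 0.0049 0.2487]
0.98 0 0.003138165598638024
0.86 1 0.0035434151348336914
0.77 3 0.0003274957180485699
0.66 2 0.0022508273687410767
slots fit [ 0.5987  0.0072 -0.1612] [[-1.1, 2.2], [1.9, -0.8], [-1.6, -0.6], [0.9, 0.4]]
slab [(0.89, array([0.5996, 0.0098, 0.016 ]))]
0.57 [  0.599    0.0076 196.6806 195.9314  -8.9607]
pics/slab_84.png
```

```bash
python3 -c "
from h import *
c=cam('scene','s2')
w=cv2.imread('pics/slab_164.png'); s=cv2.imread('pics/s2.png')
a=cv2.resize(s[150:290,200:320],(480,560),interpolation=cv2.INTER_CUBIC); b=cv2.resize(w,None,fx=.55,fy=.55)
o=np.zeros((560,796,3),np.uint8); o[:,:480]=a; o[:b.shape[0],484:484+b.shape[1]]=b[:,:312]; cv2.imwrite('pics/s2c.png',o)
m=masks_of('scene','slab')
if m: print(m[0]['confidence'],maskrect(c,m[0]['pixels'],.056)[0])
"
```

```text
0.83 (0.6035692138671875, 0.007139266967773438, 207.22842407226562, 200.2477569580078, -9.256675720214844)
```

View pics/s2c.png

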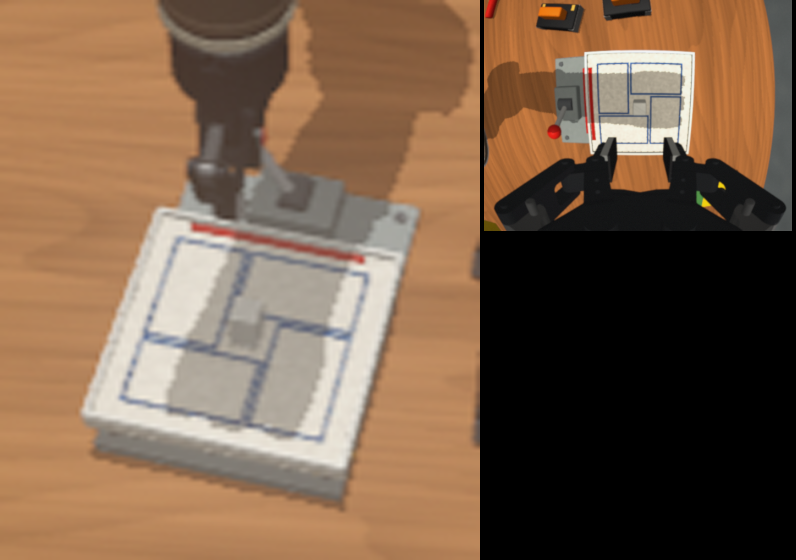

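The slab is seated square on the base, with the stripes together and the lever leaning to -y. Now I'll go to a viewpoint over the packs.

jog_arm(targets=[[5,2.2,1,-0.3,0,0,0],[5,2.2,1,-0.3,0,0,0],[5,2.2,1,-0.3,0,0,0],[5,2.2,1,-0.3,0,0,0],[5,2.2,1,-0.3,0,0,0],[5,2.2,1,-0.3,0,0,0],[6,2.2,1,-0.3,0,0,0],[6,2.2,1,-0.3,0,0,0],[6,2.2,1,-0.3,0,0,0],[6,2.2,1,-0.3,0,0,0]])

```text
clock: 17.55
ee_pos: [0.7329, 0.208, 0.2741]
eef_rot: [[0.156, 0.988, -0.003], [0.988, -0.156, -0.001], [-0.001, -0.003, -1.0]]
ft_force: [0.7, -0.6, -0.2]
grip_width: 0.06
grip_force: 0.0
```

```bash
cat >> h.py <<'E'
SLAB=(.5995,.0072,-.158)
SLOTS=[(-.03,-.048,0),(.048,-.03,90),(.03,.048,0),(-.048,.03,90)]
def packs(n='wrist',zt=0.0,save=None):
    """per pack mask: fit x,y,yaw by the orange ridge top (50x20 at zt+.066) and the dark body"""
    c=cam(n,save); hsv=cv2.cvtColor(c['pixels'],cv2.COLOR_RGB2HSV); out=[]
    for d in masks_of(n,'pack1'):
        if d['confidence']<.4: continue
        m=d['pixels']; h=hsv[m]; dark=(h[:,2]<90).mean(); pur=((h[:,0]>125)&(h[:,0]<175)&(h[:,1]>60)).mean()
        om=np.uint8(m&(hsv[...,0]<=18)&(hsv[...,1]>170)&(hsv[...,2]>150))
        r=maskrect(c,om,zt+.066); b=maskrect(c,m,zt+.036)
        out.append(dict(conf=d['confidence'],dark=dark,pur=pur,ridge=np.round(r[0],4) if r else None,body=np.round(b[0],4)))
    lm=[(round(d['confidence'],2),np.round(atz(c,d['centre'],zt)[:2],4)) for d in landmark_of(n,'pack1')]
    return c,out,lm
E
python3 - <<'E'
from h import *
np.set_printoptions(precision=4,suppress=True)
for n in ('wrist','top'):
    c,o,l=packs(n,0,'pk_'+n)
    for k in o: print('%.2f dark %.2f pur %.2f'%(k['conf'],k['dark'],k['pur']),k['ridge'],k['body'])
    print(l)
print(bot.get_obs()['ee_pos'])
E
```

```text
0.95 dark 0.62 pur 0.00 [ 0.4597  0.3499 51.5105 23.824  13.0032] [  0.4662   0.3462 115.9074  62.94    10.0007]
0.86 dark 0.63 pur 0.00 [  0.4641   0.216   48.1893  19.7402 -21.0049] [  0.4716   0.2183 109.0189  63.3434 -20.5514]
0.67 dark 0.11 pur 0.85 [  0.7172   0.413   17.6638   3.5861 -12.6527] [  0.715    0.4068  56.8     46.4413 -17.0788]
0.66 dark 0.58 pur 0.00 [ 0.5998  0.3462 51.1648 21.2937 26.1156] [ 0.6031  0.3438 94.4438 62.2703 26.6605]
0.61 dark 0.00 pur 0.82 None [  0.5769   0.4479  83.1488  42.9392 -20.9903]
0.57 dark 0.21 pur 0.72 [  0.424    0.4689  51.4806  21.2304 -16.0892] [  0.428    0.4657 131.1912  60.88   -15.6477]
[(0.98, array([0.4622, 0.3478])), (0.94, array([0.7249, 0.4382])), (0.93, array([0.461 , 0.2134])), (0.81, array([0.5976, 0.3487])), (0.8, array([0.4267, 0.4702])), (0.58, array([0.6086, 0.2096]))]
0.88 dark 0.03 pur 0.73 [ 0.7214  0.4345 46.0108 16.2124 71.1259] [ 0.7232  0.433  97.0226 60.3754 72.4047]
0.84 dark 0.05 pur 0.71 [  0.4244   0.4674  42.5734  16.9972 -15.8699] [  0.4255   0.4654  90.5032  62.0245 -15.5609]
0.69 dark 0.89 pur 0.00 None [ 0.4707  0.1847 64.2895 22.0457 -6.619 ]
0.68 dark 0.08 pur 0.00 None [  0.7445  -0.248  174.3349  87.7062  -7.2226]
0.59 dark 0.42 pur 0.00 None [ 0.4573  0.3698 87.572  18.06    0.5851]
0.50 dark 0.90 pur 0.00 None [ 0.6249  0.188  49.1636 21.2869  0.0265]
[(0.81, array([0.4247, 0.4683])), (0.66, array([0.5952, 0.2135])), (0.64, array([0.7243, 0.4388])), (0.63, array([0.4505, 0.3576])), (0.57, array([0.5692, 0.494 ])), (0.56, array([0.5955, 0.3485])), (0.52, array([0.47  , 0.2221]))]
[0.7325 0.2055 0.2751]
```

View pics/pk_wrist.png

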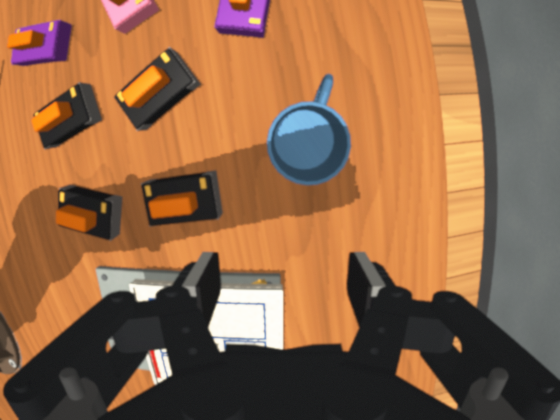

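Four black packs show: wrist px (182,198), (92,212), (66,115) and (157,88). Pink and purple decoys and the mug are also visible. I'll start with the one nearest the base.

```bash
python3 -c "
from h import *
print(bot.get_obs()['qpos'])
plan([((.668,.211,.2),178,20)],6)"
```

```text
[-0.64300144  0.70895946  0.60732802  1.16663339 -0.38717928  1.37838764
 -0.23701628]
--- step mm 5.0 turn 4.9
[6, -0.02, -0.32, 0.38, -0.0, -0.0, -4.9],
[6, 0.0, -0.32, 0.38, -0.0, -0.0, -4.9],
[6, 0.03, -0.32, 0.38, -0.0, -0.0, -4.9],
[6, 0.06, -0.32, 0.38, -0.0, -0.0, -4.9],
[6, 0.09, -0.31, 0.38, -0.0, -0.0, -4.9],
[6, 0.11, -0.3, 0.38, -0.0, -0.0, -4.9],
[6, 0.14, -0.29, 0.38, -0.0, -0.0, -4.9],
[6, 0.16, -0.28, 0.38, -0.0, -0.0, -4.9],
[6, 0.18, -0.27, 0.38, -0.0, -0.0, -4.9],
[6, 0.21, -0.25, 0.38, -0.0, -0.0, -4.9],
[6, 0.23, -0.23, 0.38, -0.0, -0.0, -4.9],
[6, 0.25, -0.21, 0.38, -0.0, -0.0, -4.9],
[6, 0.26, -0.19, 0.38, -0.0, -0.0, -4.9],
[6, 0.28, -0.17, 0.38, -0.0, -0.0, -4.9],
[6, 0.29, -0.14, 0.38, -0.0, -0.0, -4.9],
[6, 0.3, -0.12, 0.38, -0.0, -0.0, -4.9],
[6, 0.31, -0.09, 0.38, -0.0, -0.0, -4.9],
[6, 0.32, -0.07, 0.38, -0.0, -0.0, -4.9],
[6, 0.32, -0.04, 0.38, -0.0, -0.0, -4.9],
[6, 0.32, -0.01, 0.38, -0.0, -0.0, -4.9],
```

jog_arm(targets=[[6,0,-0.3,0.4,0,0,-4.9],[6,0,-0.3,0.4,0,0,-4.9],[6,0,-0.3,0.4,0,0,-4.9],[6,0.1,-0.3,0.4,0,0,-4.9],[6,0.1,-0.3,0.4,0,0,-4.9],[6,0.1,-0.3,0.4,0,0,-4.9],[6,0.1,-0.3,0.4,0,0,-4.9],[6,0.2,-0.3,0.4,0,0,-4.9],[6,0.2,-0.3,0.4,0,0,-4.9],[6,0.2,-0.2,0.4,0,0,-4.9]])

```text
clock: 18.68
ee_pos: [0.7008, 0.2085, 0.2361]
eef_rot: [[-0.645, 0.764, -0.0], [0.764, 0.645, -0.0], [-0.0, -0.001, -1.0]]
ft_force: [-0.2, -0.6, 0.8]
grip_width: 0.0605
grip_force: 0.0
```

jog_arm(targets=[[6,0.2,-0.2,0.4,0,0,-4.9],[6,0.2,-0.2,0.4,0,0,-4.9],[6,0.3,-0.2,0.4,0,0,-4.9],[6,0.3,-0.2,0.4,0,0,-4.9],[6,0.3,-0.1,0.4,0,0,-4.9],[6,0.3,-0.1,0.4,0,0,-4.9],[6,0.3,-0.1,0.4,0,0,-4.9],[6,0.3,0,0.4,0,0,-4.9],[6,0.3,0,0.4,0,0,-4.9],[6,0.3,0,0.2,0,0,-4.9]])

```text
clock: 19.52
ee_pos: [0.6696, 0.2121, 0.1977]
eef_rot: [[-1.0, 0.014, -0.001], [0.014, 1.0, -0.001], [0.001, -0.001, -1.0]]
ft_force: [0.4, -0.4, 1.1]
grip_width: 0.0599
grip_force: 0.0
```

```bash
cat > pk.py <<'E'
import sys
from h import *
np.set_printoptions(precision=4,suppress=True)
x,y=map(float,sys.argv[1:3])
o=bot.get_obs(); print('ee',o['ee_pos'],'q',o['qpos'].round(2) if hasattr(o['qpos'],'round') else o['qpos'])
c,out,lm=packs('wrist',0,'p_%d'%(o['clock']*10))
out=[k for k in out if k['dark']>.3 and k['ridge'] is not None and k['ridge'][2]>30]
for k in out: print('%.2f'%k['conf'],k['ridge'],k['body'])
print('lm',[l for l in lm if np.hypot(*(l[1]-[x,y]))<.09])
k=min(out,key=lambda k:np.hypot(k['ridge'][0]-x,k['ridge'][1]-y)); r=k['ridge']
R=np.array(o['eef_rot']); cur=np.degrees(np.arctan2(R[1,0],R[0,0])); yaw=r[4]+180*np.round((cur-r[4])/180)
print('pick',r[:2],yaw,'from yaw',cur)
plan([((r[0],r[1],.12),yaw,5),((r[0],r[1],.063),yaw,4)],6)
E
python3 pk.py .602 .211
```

```text
ee [0.6696 0.2121 0.1977] q [-0.49  0.61  0.17  1.43 -0.11  1.11  1.26]
0.92 [ 0.6052  0.2098 46.8713 17.1945 -2.6948] [ 0.6052  0.2097 90.4278 54.5156 -2.2688]
0.55 [ 0.5992  0.3462 50.1099 20.8322 28.4086] [ 0.6002  0.3416 90.8852 63.4306 26.6572]
lm [(0.84, array([0.6051, 0.2094]))]
pick [0.6052 0.2098] 177.3052 from yaw 179.20809513166472
--- step mm 20.3 turn 0.3
[6, 1.29, -0.08, 1.57, -0.0, -0.0, 0.3],
[6, 1.29, -0.09, 1.57, -0.0, -0.0, 0.3],
[6, 1.29, -0.09, 1.57, -0.0, -0.0, 0.3],
[6, 1.29, -0.1, 1.57, -0.0, -0.0, 0.3],
[6, 1.29, -0.11, 1.57, -0.0, -0.0, 0.3],
--- step mm 14.2 turn 0.0
[6, 0.0, 0.0, 1.42, 0.0, 0.0, -0.0],
[6, 0.0, 0.0, 1.42, 0.0, 0.0, -0.0],
[6, 0.0, 0.0, 1.42, 0.0, 0.0, -0.0],
[6, 0.0, 0.0, 1.42, 0.0, 0.0, -0.0],
```

jog_arm(targets=[[6,1.3,-0.1,1.6,0,0,0.3],[6,1.3,-0.1,1.6,0,0,0.3],[6,1.3,-0.1,1.6,0,0,0.3],[6,1.3,-0.1,1.6,0,0,0.3],[6,1.25,-0.1,1.4,0,0,0.3],[6,0,0,1.4,0,0,0],[6,0,0,1.4,0,0,0],[6,0,0,1.4,0,0,0],[6,0,0,1.4,0,0,0],[6,0,0,0,0,0,0]])

```text
clock: 20.5
ee_pos: [0.6045, 0.2092, 0.062]
eef_rot: [[-0.999, 0.046, -0.003], [0.046, 0.999, -0.002], [0.003, -0.002, -1.0]]
ft_force: [-1.1, 0.1, 0.2]
grip_width: 0.0598
grip_force: 0.0
```

jog_arm(targets=[[0,0,0,0,0,0,0],[0,0,0,0,0,0,0],[0,0,0,0,0,0,0],[0,0,0,0,0,0,0],[0,0,0,0,0,0,0],[0,0,0,-1,0,0,0],[0,0,0,-3,0,0,0],[0,0,0,-3.5,0,0,0],[0,0,0,-3.5,0,0,0],[0,0,0,-3,0,0,0]])

```text
clock: 21.33
ee_pos: [0.6057, 0.2105, 0.2072]
eef_rot: [[-0.999, 0.043, 0.001], [0.043, 0.999, 0.001], [-0.001, 0.001, -1.0]]
ft_force: [1.5, 0.7, -2.9]
grip_width: 0.0187
grip_force: 62.1
```

```bash
cat > pl.py <<'E'
import sys
from h import *
i=int(sys.argv[1]); n=int(sys.argv[2]); z=float(sys.argv[3])
sx,sy,a=SLOTS[i]; g=onbase(sx,sy,SLAB); yaw0=np.degrees(SLAB[2])+a
o=bot.get_obs(); R=np.array(o['eef_rot']); cur=np.degrees(np.arctan2(R[1,0],R[0,0]))
if len(sys.argv)>4: yaw=yaw0+180*np.round((float(sys.argv[4])-yaw0)/180)
else: yaw=yaw0+180*np.round((cur-yaw0)/180)
print('slot world',np.round(g,4),yaw,'ee',np.round(o['ee_pos'],4),cur,'grip',o['grip_width'],o['ft_force'])
plan([((g[0],g[1],z),yaw,n)],0)
E
python3 pl.py 2 10 .2
```

```text
slot world [0.6367 0.0499] 170.94726683693298 ee [0.6057 0.2105 0.2072] 177.53615851280225 grip 0.018691320421323796 [ 1.52384549  0.70262373 -2.86214574]
--- step mm 16.4 turn 0.7
[0, -0.38, -1.59, 0.07, 0.0, 0.0, 0.7],
[0, -0.4, -1.59, 0.07, 0.0, 0.0, 0.7],
[0, -0.41, -1.58, 0.07, 0.0, 0.0, 0.7],
[0, -0.43, -1.58, 0.07, 0.0, 0.0, 0.7],
[0, -0.45, -1.57, 0.07, 0.0, 0.0, 0.7],
[0, -0.47, -1.57, 0.07, 0.0, 0.0, 0.7],
[0, -0.49, -1.56, 0.07, 0.0, 0.0, 0.7],
[0, -0.51, -1.56, 0.07, 0.0, 0.0, 0.7],
[0, -0.52, -1.55, 0.07, 0.0, 0.0, 0.7],
[0, -0.54, -1.54, 0.07, 0.0, 0.0, 0.7],
```

jog_arm(targets=[[0,-0.4,-1.6,0,0,0,0.7],[0,-0.4,-1.6,0,0,0,0.7],[0,-0.4,-1.6,0,0,0,0.7],[0,-0.4,-1.6,0,0,0,0.7],[0,-0.4,-1.6,0,0,0,0.7],[0,-0.5,-1.6,0,0,0,0.7],[0,-0.5,-1.5,0,0,0,0.6],[0,-0.5,-1.5,0,0,0,0.6],[0,-0.5,-1.5,0,0,0,0.6],[0,-0.6,-1.5,0,0,0,0.6]])

```text
clock: 22.17
ee_pos: [0.6368, 0.049, 0.2042]
eef_rot: [[-0.987, 0.158, -0.0], [0.158, 0.987, 0.0], [0.0, 0.0, -1.0]]
ft_force: [-0.2, 0.2, -2.8]
grip_width: 0.0187
grip_force: 62.0
```

```bash
python3 pl.py 2 6 .115
python3 - <<'E'
from h import *
o=bot.get_obs(); c=cam('wrist','held')
zt=o['ee_pos'][2]-.062
l=[(d['confidence'],np.round(atz(c,d['centre'],zt),4)) for d in landmark_of('wrist','pack1')]; print(l)
E
python3 sl.py .5995 .0072 -.158 .016
```

```text
slot world [0.6367 0.0499] 170.94726683693298 ee [0.6368 0.049  0.2042] 170.88156812564606 grip 0.018682902844561942 [-0.23801912  0.19192384 -2.76457624]
--- step mm 14.9 turn 0.0
[0, 0.0, 0.01, 1.49, 0.0, -0.0, -0.0],
[0, 0.0, 0.01, 1.49, 0.0, -0.0, -0.0],
[0, 0.0, 0.01, 1.49, 0.0, -0.0, -0.0],
[0, 0.0, 0.01, 1.49, 0.0, -0.0, -0.0],
[0, 0.0, 0.01, 1.49, 0.0, -0.0, -0.0],
[0, 0.0, 0.01, 1.49, 0.0, -0.0, -0.0],
[(0.97, array([0.5105, 0.1461, 0.1422])), (0.87, array([0.5865, 0.2208, 0.1422])), (0.78, array([0.635 , 0.0508, 0.1422])), (0.62, array([0.508 , 0.2263, 0.1422]))]
[0.6374 0.0457 0.2044]
0.94 1 0.0008868576471816352
0.69 3 0.035254096348235384
0.62 0 0.003165847450521702
0.56 3 0.0016087174408356392
slots fit [ 0.5998  0.0059 -0.1672] [[-1.1, -0.4], [1.3, 2.8], [-0.0, -0.7]]
slab [(0.72, array([0.598 , 0.0076, 0.016 ]))]
0.81 [  0.5993   0.0073 198.5453 198.1703  -8.7287]
```

jog_arm(targets=[[0,0,0.1,1.5,0,0,0],[0,0,0,1.5,0,0,0],[0,0,0,1.5,0,0,0],[0,0,0,1.5,0,0,0],[0,0,0,1.2,0,0,0],[0,0,0,0.8,0,0,0],[0,0,0,0.6,0,0,0],[0,0,0,0.4,0,0,0],[0,0,0,0,0,0,0],[0,0,0,0,0,0,0]])

```text
clock: 23.3
ee_pos: [0.6373, 0.0517, 0.1149]
eef_rot: [[-0.988, 0.157, 0.001], [0.157, 0.988, 0.0], [-0.001, 0.0, -1.0]]
ft_force: [-0.1, 0.2, -2.4]
grip_width: 0.0187
grip_force: 62.0
```

jog_arm(targets=[[0,0,0,0.1,0,0,0],[0,0,0,0.1,0,0,0],[0,0,0,0,0,0,0],[0,0,0,0,0,0,0],[3.2,0,0,0,0,0,0],[3.2,0,0,0,0,0,0],[3.2,0,0,0,0,0,0],[3.2,0,0,0,0,0,0],[3.2,0,0,0,0,0,0],[3.2,0,0,-1,0,0,0]])

```text
clock: 24.13
ee_pos: [0.6356, 0.0515, 0.1207]
eef_rot: [[-0.988, 0.157, -0.003], [0.157, 0.988, -0.001], [0.003, -0.001, -1.0]]
ft_force: [-0.0, 0.2, -0.8]
grip_width: 0.0321
grip_force: 0.0
```

jog_arm(targets=[[3.2,0,0,-3,0,0,0],[3.2,0,0,-3,0,0,0],[4,0,0,-3,0,0,0],[6,-1.5,0,0,0,0,0],[6,-1.5,0,0,0,0,0],[6,-1.5,0,0,0,0,0],[6,-1.5,0,0,0,0,0],[6,0,0,0,0,0,0],[6,0,0,0,0,0,0],[6,0,0,0,0,0,0]])

```text
clock: 24.97
ee_pos: [0.6955, 0.0422, 0.2125]
eef_rot: [[-0.988, 0.157, -0.001], [0.157, 0.988, 0.0], [0.001, 0.0, -1.0]]
ft_force: [-0.1, 0.6, -0.1]
grip_width: 0.0598
grip_force: 0.0
```

```bash
cat > ck.py <<'E'
from h import *
np.set_printoptions(precision=4,suppress=True)
o=bot.get_obs(); c,out,lm=packs('wrist',.05,'ck_%d'%(o['clock']*10))
m=masks_of('wrist','slab'); print('ee',o['ee_pos'],'slab',[(k['confidence'],maskrect(c,k['pixels'],.056)[0]) for k in m[:1]])
print('slab lm',[(d['confidence'],atz(c,d['centre'],.016)) for d in landmark_of('wrist','slab')[:1]])
S=[(*onbase(s[0],s[1],SLAB),np.degrees(SLAB[2])+s[2]) for s in SLOTS]; print('slots',np.round(S,4).tolist())
for k in out:
    r=k['ridge']
    if r is None or k['dark']<.3: continue
    d=[np.hypot(r[0]-s[0],r[1]-s[1]) for s in S]; j=int(np.argmin(d))
    if d[j]<.04: print('slot',j,'err mm',(r[:2]-np.array(S[j][:2]))*1e3,'ang',(r[4]-S[j][2]+90)%180-90,'ridge',r,'body',k['body'])
print([l for l in lm if l[1][1]<.13])
E
python3 ck.py
```

```text
ee [0.6955 0.0422 0.2125] slab [(0.9, (0.5987423095703125, 0.0074471054077148435, 196.68435668945312, 196.10433959960938, 80.97769927978516))]
slab lm [(0.69, array([0.5962, 0.0064, 0.016 ]))]
slots [[0.5623, -0.0355, -9.0527], [0.6422, -0.03, 80.9473], [0.6367, 0.0499, -9.0527], [0.5568, 0.0444, 80.9473]]
slot 2 err mm [-0.6788  2.8182] ang -0.20566683693299126 ridge [ 0.636   0.0527 46.3318 17.1398 -9.2584] body [ 0.6357  0.0528 89.2918 54.2471 -9.0767]
[(0.73, array([0.6349, 0.0527]))]
```

```bash
python3 -c "
from h import *
plan([((.524,.191,.2),159,10)],6)"
```

```text
--- step mm 22.7 turn 1.2
[6, 1.93, 1.2, 0.13, 0.0, -0.0, 1.2],
[6, 1.95, 1.16, 0.13, 0.0, -0.0, 1.2],
[6, 1.98, 1.12, 0.13, 0.0, -0.0, 1.2],
[6, 2.0, 1.08, 0.13, 0.0, -0.0, 1.2],
[6, 2.02, 1.03, 0.13, 0.0, -0.0, 1.2],
[6, 2.04, 0.99, 0.13, 0.0, -0.0, 1.2],
[6, 2.06, 0.95, 0.13, 0.0, -0.0, 1.2],
[6, 2.08, 0.91, 0.13, 0.0, -0.0, 1.2],
[6, 2.1, 0.86, 0.13, 0.0, -0.0, 1.2],
[6, 2.12, 0.82, 0.13, 0.0, -0.0, 1.2],
```

jog_arm(targets=[[6,1.9,1.2,0.1,0,0,1.2],[6,1.9,1.2,0.1,0,0,1.2],[6,2,1.1,0.1,0,0,1.2],[6,2,1.1,0.1,0,0,1.2],[6,2,1,0.1,0,0,1.2],[6,2,1,0.1,0,0,1.2],[6,2.1,1,0.1,0,0,1.2],[6,2.1,0.9,0.2,0,0,1.2],[6,2.1,0.9,0.2,0,0,1.2],[6,2.1,0.8,0.2,0,0,1.2]])

```text
clock: 26.05
ee_pos: [0.5245, 0.1924, 0.1995]
eef_rot: [[-0.933, 0.36, 0.0], [0.36, 0.933, 0.0], [-0.0, 0.001, -1.0]]
ft_force: [-0.3, 0.4, -1.1]
grip_width: 0.0596
grip_force: 0.0
```

```bash
python3 pk.py .4625 .215
```

```text
ee [0.5245 0.1924 0.1995] q [-0.63  0.38  0.25  1.82 -0.11  0.95  0.87]
0.71 [  0.4623   0.2154  48.6575  19.2805 -20.9284] [  0.4623   0.2156  90.0259  54.6625 -21.2421]
0.55 [ 0.5973  0.3458 51.2457 21.7008 26.7253] [  0.5942   0.3428 107.4537  57.4085  26.7811]
lm [(0.89, array([0.4623, 0.215 ]))]
pick [0.4623 0.2154] 159.0716 from yaw 158.8981226806569
--- step mm 20.6 turn 0.0
[6, 1.31, -0.03, 1.59, 0.0, -0.0, 0.0],
[6, 1.31, -0.03, 1.59, 0.0, -0.0, 0.0],
[6, 1.31, -0.03, 1.59, 0.0, -0.0, 0.0],
[6, 1.31, -0.03, 1.59, 0.0, -0.0, 0.0],
[6, 1.31, -0.03, 1.59, 0.0, -0.0, 0.0],
--- step mm 14.2 turn 0.0
[6, -0.0, -0.0, 1.42, 0.0, 0.0, -0.0],
[6, -0.0, -0.0, 1.42, 0.0, 0.0, -0.0],
[6, -0.0, -0.0, 1.42, 0.0, 0.0, -0.0],
[6, -0.0, -0.0, 1.42, 0.0, 0.0, -0.0],
```

jog_arm(targets=[[6,1.3,0,1.6,0,0,0],[6,1.3,0,1.6,0,0,0],[6,1.3,-0.1,1.6,0,0,0],[6,1.3,0,1.6,0,0,0],[6,1.3,0,1.6,0,0,0],[6,0,0,1.4,0,0,0],[6,0,0,1.4,0,0,0],[6,0,0,1.4,0,0,0],[6,0,0,1.4,0,0,0],[6,0,0,0,0,0,0]])

```text
clock: 27.03
ee_pos: [0.4643, 0.2127, 0.0615]
eef_rot: [[-0.933, 0.36, -0.002], [0.36, 0.933, -0.002], [0.001, -0.003, -1.0]]
ft_force: [-0.8, 0.2, -0.1]
grip_width: 0.0597
grip_force: 0.0
```

jog_arm(targets=[[0,0,0,0,0,0,0],[0,0,0,0,0,0,0],[0,0,0,0,0,0,0],[0,0,0,0,0,0,0],[0,0,0,0,0,0,0],[0,0,0,-1,0,0,0],[0,0,0,-3,0,0,0],[0,0,0,-3.5,0,0,0],[0,0,0,-3.5,0,0,0],[0,0,0,-3,0,0,0]])

```text
clock: 27.87
ee_pos: [0.4644, 0.2139, 0.2061]
eef_rot: [[-0.933, 0.359, 0.001], [0.359, 0.933, 0.0], [-0.0, 0.001, -1.0]]
ft_force: [0.0, 0.8, -2.0]
grip_width: 0.0189
grip_force: 59.5
```

```bash
python3 pl.py 3 20 .2 81
```

```text
slot world [0.5568 0.0444] 80.947266836933 ee [0.4644 0.2139 0.2061] 158.9354242827747 grip 0.018850119826550354 [ 0.01174057  0.77529617 -1.96412628]
--- step mm 9.7 turn 3.9
[0, -0.74, -0.62, 0.03, 0.0, -0.0, 3.9],
[0, -0.78, -0.57, 0.03, 0.0, -0.0, 3.9],
[0, -0.81, -0.52, 0.03, 0.0, -0.0, 3.9],
[0, -0.85, -0.46, 0.03, 0.0, -0.0, 3.9],
[0, -0.88, -0.4, 0.03, 0.0, -0.0, 3.9],
[0, -0.9, -0.34, 0.03, 0.0, -0.0, 3.9],
[0, -0.92, -0.28, 0.03, 0.0, -0.0, 3.9],
[0, -0.94, -0.22, 0.03, 0.0, -0.0, 3.9],
[0, -0.95, -0.15, 0.03, 0.0, -0.0, 3.9],
[0, -0.96, -0.09, 0.03, 0.0, -0.0, 3.9],
[0, -0.97, -0.02, 0.03, 0.0, -0.0, 3.9],
[0, -0.96, 0.04, 0.03, 0.0, -0.0, 3.9],
[0, -0.96, 0.11, 0.03, 0.0, -0.0, 3.9],
[0, -0.95, 0.17, 0.03, 0.0, -0.0, 3.9],
[0, -0.94, 0.24, 0.03, 0.0, -0.0, 3.9],
[0, -0.92, 0.3, 0.03, 0.0, -0.0, 3.9],
[0, -0.89, 0.36, 0.03, 0.0, -0.0, 3.9],
[0, -0.87, 0.42, 0.03, 0.0, -0.0, 3.9],
[0, -0.84, 0.48, 0.03, 0.0, -0.0, 3.9],
[0, -0.8, 0.54, 0.03, 0.0, -0.0, 3.9],
```

jog_arm(targets=[[0,-0.75,-0.6,0,0,0,3.9],[0,-0.8,-0.6,0,0,0,3.9],[0,-0.8,-0.5,0,0,0,3.9],[0,-0.85,-0.45,0,0,0,3.9],[0,-0.9,-0.4,0,0,0,3.9],[0,-0.9,-0.35,0,0,0,3.9],[0,-0.9,-0.3,0,0,0,3.9],[0,-0.95,-0.2,0,0,0,3.9],[0,-0.95,-0.15,0,0,0,3.9],[0,-0.95,-0.1,0,0,0,3.9]])

```text
clock: 28.7
ee_pos: [0.5108, 0.1291, 0.2039]
eef_rot: [[-0.496, 0.868, -0.0], [0.868, 0.496, 0.0], [0.0, -0.0, -1.0]]
ft_force: [0.5, -0.3, -3.0]
grip_width: 0.0191
grip_force: 59.5
```

jog_arm(targets=[[0,-0.95,0,0,0,0,3.9],[0,-0.95,0.05,0,0,0,3.9],[0,-0.95,0.1,0,0,0,3.9],[0,-0.95,0.15,0,0,0,3.9],[0,-0.95,0.25,0,0,0,3.9],[0,-0.9,0.3,0,0,0,3.9],[0,-0.9,0.35,0,0,0,3.9],[0,-0.85,0.4,0,0,0,3.9],[0,-0.85,0.5,0,0,0,3.9],[0,-0.8,0.55,0,0,0,3.9]])

```text
clock: 29.53
ee_pos: [0.5569, 0.045, 0.2038]
eef_rot: [[0.16, 0.987, -0.0], [0.987, -0.16, 0.001], [0.001, -0.001, -1.0]]
ft_force: [-0.1, -0.4, -3.1]
grip_width: 0.0186
grip_force: 59.5
```

```bash
python3 pl.py 3 8 .115 | head -3
python3 - <<'E'
from h import *
o=bot.get_obs(); c=cam('wrist','held3')
zt=o['ee_pos'][2]-.062; print(zt,[(d['confidence'],np.round(atz(c,d['centre'],zt),4)) for d in landmark_of('wrist','pack1')])
E
```

```text
slot world [0.5568 0.0444] 80.947266836933 ee [0.5569 0.045  0.2038] 80.77174214587144 grip 0.018585770766118503 [-0.11892613 -0.41294307 -3.07097087]
--- step mm 11.1 turn 0.0
[0, -0.01, 0.0, 1.11, -0.0, -0.0, -0.0],
0.1418421172268558 [(0.73, array([0.6122, 0.072 , 0.1418])), (0.64, array([0.5558, 0.0492, 0.1418]))]
```

jog_arm(targets=[[0,-0.1,0,1.5,0,0,0],[0,-0.1,0,1.5,0,0,0],[0,0,0,1.5,0,0,0],[0,0,0,1.5,0,0,0],[0,0,0,1.2,0,0,0],[0,0,0,0.8,0,0,0],[0,0,0,0.6,0,0,0],[0,0,0,0.4,0,0,0],[0,0,0,0,0,0,0],[0,0,0,0,0,0,0]])

```text
clock: 30.47
ee_pos: [0.5571, 0.0433, 0.1138]
eef_rot: [[0.157, 0.988, 0.001], [0.988, -0.157, 0.001], [0.001, 0.001, -1.0]]
ft_force: [-0.7, 0.3, -1.1]
grip_width: 0.0188
grip_force: 59.8
```

jog_arm(targets=[[0,0,0,0.1,0,0,0],[0,0,0,0.1,0,0,0],[0,0,0,0,0,0,0],[0,0,0,0,0,0,0],[3.2,0,0,0,0,0,0],[3.2,0,0,0,0,0,0],[3.2,0,0,0,0,0,0],[3.2,0,0,0,0,0,0],[3.2,0,0,0,0,0,0],[3.2,0,0,-1,0,0,0]])

```text
clock: 31.3
ee_pos: [0.5558, 0.0432, 0.1201]
eef_rot: [[0.157, 0.988, -0.003], [0.988, -0.157, -0.001], [-0.001, -0.003, -1.0]]
ft_force: [-0.6, 0.2, 0.4]
grip_width: 0.0322
grip_force: 0.0
```

jog_arm(targets=[[3.2,0,0,-3,0,0,0],[3.2,0,0,-3,0,0,0],[4,0,0,-3,0,0,0],[6,-1.5,0,0,0,0,0],[6,-1.5,0,0,0,0,0],[6,-1.5,0,0,0,0,0],[6,-1.5,0,0,0,0,0],[6,0,0,0,0,0,0],[6,0,0,0,0,0,0],[6,0,0,0,0,0,0]])

```text
clock: 32.13
ee_pos: [0.5476, -0.0153, 0.2116]
eef_rot: [[0.157, 0.988, 0.0], [0.988, -0.157, 0.001], [0.001, 0.0, -1.0]]
ft_force: [0.6, 1.3, -0.1]
grip_width: 0.0601
grip_force: 0.0
```

```bash
python3 ck.py; python3 -c "
from h import *
c,o,l=packs('top'); print(l)
t=np.radians(12+180); plan([((.46-.066*np.cos(t),.349-.066*np.sin(t),.2),192,20)],6)"
```

```text
ee [ 0.5476 -0.0153  0.2116] slab []
slab lm [(0.77, array([0.6002, 0.0067, 0.016 ]))]
slots [[0.5623, -0.0355, -9.0527], [0.6422, -0.03, 80.9473], [0.6367, 0.0499, -9.0527], [0.5568, 0.0444, 80.9473]]
slot 2 err mm [-1.4788  2.8182] ang 1.0601331630670074 ridge [ 0.6352  0.0527 48.0782 19.5914 -7.9926] body [ 0.6327  0.0529 93.214  53.9046 -8.789 ]
[(0.98, array([0.5553, 0.0466])), (0.84, array([0.6369, 0.052 ])), (0.35, array([0.5288, 0.0202]))]
[(0.97, array([0.5948, 0.3343])), (0.81, array([0.729, 0.436])), (0.76, array([0.4232, 0.4699])), (0.7, array([0.6379, 0.0559])), (0.69, array([0.5788, 0.493 ])), (0.66, array([0.4535, 0.3408])), (0.55, array([0.5662, 0.0557]))]
--- step mm 19.0 turn 5.6
[6, 1.85, -0.41, 0.06, -0.0, -0.0, -5.6],
[6, 1.88, -0.23, 0.06, -0.0, -0.0, -5.6],
[6, 1.9, -0.05, 0.06, -0.0, -0.0, -5.6],
[6, 1.89, 0.14, 0.06, -0.0, -0.0, -5.6],
[6, 1.87, 0.32, 0.06, -0.0, -0.0, -5.6],
[6, 1.83, 0.5, 0.06, -0.0, -0.0, -5.6],
[6, 1.77, 0.67, 0.06, -0.0, -0.0, -5.6],
[6, 1.7, 0.84, 0.06, -0.0, -0.0, -5.6],
[6, 1.61, 1.0, 0.06, -0.0, -0.0, -5.6],
[6, 1.5, 1.15, 0.06, -0.0, -0.0, -5.6],
[6, 1.39, 1.29, 0.06, -0.0, -0.0, -5.6],
[6, 1.25, 1.42, 0.06, -0.0, -0.0, -5.6],
[6, 1.11, 1.54, 0.06, -0.0, -0.0, -5.6],
[6, 0.96, 1.64, 0.06, -0.0, -0.0, -5.6],
[6, 0.79, 1.72, 0.06, -0.0, -0.0, -5.6],
[6, 0.62, 1.79, 0.06, -0.0, -0.0, -5.6],
[6, 0.45, 1.84, 0.06, -0.0, -0.0, -5.6],
[6, 0.27, 1.88, 0.06, -0.0, -0.0, -5.6],
[6, 0.08, 1.89, 0.06, -0.0, -0.0, -5.6],
[6, -0.1, 1.89, 0.06, -0.0, -0.0, -5.6],
```

```bash
python3 -c "
from h import *
plan([((.538,.3165,.2),26.6,20)],6)"
```

```text
--- step mm 16.6 turn 2.7
[6, 1.63, -0.31, 0.06, -0.0, 0.0, 2.7],
[6, 1.62, -0.38, 0.06, -0.0, 0.0, 2.7],
[6, 1.6, -0.46, 0.06, -0.0, 0.0, 2.7],
[6, 1.57, -0.54, 0.06, -0.0, 0.0, 2.7],
[6, 1.55, -0.61, 0.06, -0.0, 0.0, 2.7],
[6, 1.52, -0.68, 0.06, -0.0, 0.0, 2.7],
[6, 1.48, -0.75, 0.06, -0.0, 0.0, 2.7],
[6, 1.44, -0.82, 0.06, -0.0, 0.0, 2.7],
[6, 1.4, -0.89, 0.06, -0.0, 0.0, 2.7],
[6, 1.36, -0.96, 0.06, -0.0, 0.0, 2.7],
[6, 1.31, -1.02, 0.06, -0.0, 0.0, 2.7],
[6, 1.26, -1.08, 0.06, -0.0, 0.0, 2.7],
[6, 1.21, -1.14, 0.06, -0.0, 0.0, 2.7],
[6, 1.15, -1.2, 0.06, -0.0, 0.0, 2.7],
[6, 1.1, -1.25, 0.06, -0.0, 0.0, 2.7],
[6, 1.04, -1.3, 0.06, -0.0, 0.0, 2.7],
[6, 0.97, -1.35, 0.06, -0.0, 0.0, 2.7],
[6, 0.91, -1.39, 0.06, -0.0, 0.0, 2.7],
[6, 0.84, -1.43, 0.06, -0.0, 0.0, 2.7],
[6, 0.77, -1.47, 0.06, -0.0, 0.0, 2.7],
```

jog_arm(targets=[[6,1.6,-0.3,0,0,0,2.7],[6,1.6,-0.4,0,0,0,2.7],[6,1.6,-0.5,0,0,0,2.7],[6,1.6,-0.5,0,0,0,2.7],[6,1.55,-0.6,0,0,0,2.7],[6,1.5,-0.7,0,0,0,2.7],[6,1.5,-0.75,0,0,0,2.7],[6,1.4,-0.8,0,0,0,2.7],[6,1.4,-0.9,0,0,0,2.7],[6,1.35,-0.95,0,0,0,2.7]])

```text
clock: 33.37
ee_pos: [0.5422, 0.1503, 0.2113]
eef_rot: [[0.59, 0.807, -0.0], [0.807, -0.59, 0.0], [-0.0, -0.0, -1.0]]
ft_force: [0.6, 0.0, -0.0]
grip_width: 0.0601
grip_force: 0.0
```

jog_arm(targets=[[6,1.3,-1.0,0.1,0,0,2.7],[6,1.3,-1.1,0.1,0,0,2.7],[6,1.2,-1.15,0.1,0,0,2.7],[6,1.15,-1.2,0.1,0,0,2.7],[6,1.1,-1.25,0.1,0,0,2.7],[6,1.05,-1.3,0.1,0,0,2.7],[6,1.0,-1.35,0.1,0,0,2.7],[6,0.9,-1.4,0.1,0,0,2.7],[6,0.85,-1.4,0.2,0,0,2.7],[6,0.8,-1.5,0.2,0,0,2.7]])

```text
clock: 34.2
ee_pos: [0.5373, 0.3171, 0.1992]
eef_rot: [[0.892, 0.451, 0.0], [0.451, -0.892, 0.0], [0.0, -0.0, -1.0]]
ft_force: [0.9, 0.0, -0.2]
grip_width: 0.06
grip_force: 0.0
```

```bash
python3 pk.py .597 .346
```

```text
ee [0.5373 0.3171 0.1992] q [-1.14  0.58  0.82  1.69 -0.47  1.08 -1.28]
0.66 [ 0.5991  0.3471 48.569  19.2665 26.9873] [ 0.5992  0.3469 90.6567 54.7144 26.3897]
0.64 [ 0.5487 -0.0217 64.6965 25.2633 80.3633] [  0.5487  -0.012  180.3222  65.3396  80.2327]
lm [(0.65, array([0.599 , 0.3466]))]
pick [0.5991 0.3471] 26.9873 from yaw 26.820931099332537
--- step mm 20.9 turn 0.0
[6, 1.38, 0.04, 1.57, 0.0, 0.0, 0.0],
[6, 1.38, 0.04, 1.57, 0.0, 0.0, 0.0],
[6, 1.38, 0.04, 1.57, 0.0, 0.0, 0.0],
[6, 1.38, 0.04, 1.57, 0.0, 0.0, 0.0],
[6, 1.38, 0.04, 1.57, 0.0, 0.0, 0.0],
--- step mm 14.2 turn 0.0
[6, -0.0, -0.0, 1.42, -0.0, -0.0, -0.0],
[6, -0.0, -0.0, 1.42, -0.0, -0.0, -0.0],
[6, -0.0, -0.0, 1.42, -0.0, -0.0, -0.0],
[6, -0.0, -0.0, 1.42, -0.0, -0.0, -0.0],
```

jog_arm(targets=[[6,1.4,0,1.6,0,0,0],[6,1.4,0,1.6,0,0,0],[6,1.4,0.1,1.6,0,0,0],[6,1.4,0,1.6,0,0,0],[6,1.3,0.1,1.6,0,0,0],[6,0,0,1.4,0,0,0],[6,0,0,1.4,0,0,0],[6,0,0,1.4,0,0,0],[6,0,0,1.4,0,0,0],[6,0,0,0,0,0,0]])

```text
clock: 35.18
ee_pos: [0.5977, 0.3448, 0.0603]
eef_rot: [[0.891, 0.453, -0.004], [0.453, -0.891, -0.002], [-0.004, -0.0, -1.0]]
ft_force: [-0.7, 0.6, 0.4]
grip_width: 0.0602
grip_force: 0.0
```

jog_arm(targets=[[0,0,0,0,0,0,0],[0,0,0,0,0,0,0],[0,0,0,0,0,0,0],[0,0,0,0,0,0,0],[0,0,0,0,0,0,0],[0,0,0,-1,0,0,0],[0,0,0,-3,0,0,0],[0,0,0,-3.5,0,0,0],[0,0,0,-4,0,0,0],[0,0,0,-3.5,0,0,0]])

```text
clock: 36.02
ee_pos: [0.5998, 0.3451, 0.216]
eef_rot: [[0.892, 0.453, 0.0], [0.453, -0.892, -0.0], [0.0, 0.0, -1.0]]
ft_force: [1.0, 0.3, -2.4]
grip_width: 0.019
grip_force: 58.9
```

```bash
python3 pl.py 1 20 .21 81
```

```text
slot world [ 0.6422 -0.03  ] 80.947266836933 ee [0.5998 0.3451 0.216 ] 26.908574691792747 grip 0.018982555583016748 [ 1.04120011  0.3318913  -2.39384148]
--- step mm 18.9 turn 2.7
[0, -0.66, 1.77, 0.03, 0.0, -0.0, -2.7],
[0, -0.74, 1.74, 0.03, 0.0, -0.0, -2.7],
[0, -0.82, 1.7, 0.03, 0.0, -0.0, -2.7],
[0, -0.9, 1.66, 0.03, 0.0, -0.0, -2.7],
[0, -0.98, 1.61, 0.03, 0.0, -0.0, -2.7],
[0, -1.05, 1.57, 0.03, 0.0, -0.0, -2.7],
[0, -1.13, 1.51, 0.03, 0.0, -0.0, -2.7],
[0, -1.2, 1.46, 0.03, 0.0, -0.0, -2.7],
[0, -1.26, 1.4, 0.03, 0.0, -0.0, -2.7],
[0, -1.33, 1.34, 0.03, 0.0, -0.0, -2.7],
[0, -1.39, 1.28, 0.03, 0.0, -0.0, -2.7],
[0, -1.45, 1.21, 0.03, 0.0, -0.0, -2.7],
[0, -1.51, 1.14, 0.03, 0.0, -0.0, -2.7],
[0, -1.56, 1.07, 0.03, 0.0, -0.0, -2.7],
[0, -1.61, 0.99, 0.03, 0.0, -0.0, -2.7],
[0, -1.65, 0.92, 0.03, 0.0, -0.0, -2.7],
[0, -1.69, 0.84, 0.03, 0.0, -0.0, -2.7],
[0, -1.73, 0.76, 0.03, 0.0, -0.0, -2.7],
[0, -1.76, 0.67, 0.03, 0.0, -0.0, -2.7],
[0, -1.79, 0.59, 0.03, 0.0, -0.0, -2.7],
```

jog_arm(targets=[[0,-0.7,1.75,0,0,0,-2.7],[0,-0.7,1.75,0,0,0,-2.7],[0,-0.8,1.7,0,0,0,-2.7],[0,-0.9,1.65,0,0,0,-2.7],[0,-1.0,1.6,0,0,0,-2.7],[0,-1.05,1.55,0,0,0,-2.7],[0,-1.1,1.5,0,0,0,-2.7],[0,-1.2,1.45,0,0,0,-2.7],[0,-1.3,1.4,0,0,0,-2.7],[0,-1.3,1.35,0,0,0,-2.7]])

```text
clock: 36.85
ee_pos: [0.6208, 0.1574, 0.2138]
eef_rot: [[0.587, 0.81, -0.0], [0.81, -0.587, -0.0], [-0.0, -0.0, -1.0]]
ft_force: [-0.2, -0.1, -2.1]
grip_width: 0.0191
grip_force: 59.0
```

jog_arm(targets=[[0,-1.4,1.3,0,0,0,-2.7],[0,-1.45,1.2,0,0,0,-2.7],[0,-1.5,1.15,0,0,0,-2.7],[0,-1.55,1.05,0,0,0,-2.7],[0,-1.6,1.0,0,0,0,-2.7],[0,-1.65,0.9,0,0,0,-2.7],[0,-1.7,0.85,0,0,0,-2.7],[0,-1.75,0.75,0,0,0,-2.7],[0,-1.75,0.65,0,0,0,-2.7],[0,-1.8,0.6,0,0,0,-2.7]])

```text
clock: 37.68
ee_pos: [0.6419, -0.0302, 0.2138]
eef_rot: [[0.156, 0.988, -0.0], [0.988, -0.156, -0.0], [-0.0, -0.0, -1.0]]
ft_force: [-0.2, 0.2, -2.4]
grip_width: 0.0188
grip_force: 59.0
```

```bash
python3 pl.py 1 8 .115 | head -3
python3 - <<'E'
from h import *
o=bot.get_obs(); c=cam('wrist','held1')
zt=o['ee_pos'][2]-.061; print(zt,[(d['confidence'],np.round(atz(c,d['centre'],zt),4)) for d in landmark_of('wrist','pack1')],[(d['confidence'],np.round(atz(c,d['centre'],.05),4)) for d in landmark_of('wrist','pack1')])
E
```

```text
slot world [ 0.6422 -0.03  ] 80.947266836933 ee [ 0.6419 -0.0302  0.2138] 81.05152712950982 grip 0.018812991265813515 [-0.19348127  0.2253547  -2.36950705]
--- step mm 12.4 turn 0.0
[0, 0.0, 0.0, 1.24, -0.0, 0.0, 0.0],
0.15280382400086479 [(0.95, array([ 0.6423, -0.0287,  0.1528])), (0.94, array([0.5913, 0.044 , 0.1528])), (0.63, array([0.6417, 0.0479, 0.1528]))] [(0.95, array([ 0.6369, -0.0654,  0.05  ])), (0.94, array([0.5571, 0.0485, 0.05  ])), (0.63, array([0.636 , 0.0546, 0.05  ]))]
```

jog_arm(targets=[[0,-0.1,0,1.7,0,0,0],[0,0,0,1.7,0,0,0],[0,0,0,1.7,0,0,0],[0,0,0,1.6,0,0,0],[0,0,0,1.4,0,0,0],[0,0,0,0.8,0,0,0],[0,0,0,0.6,0,0,0],[0,0,0,0.4,0,0,0],[0,0,0,0.1,0,0,0],[0,0,0,0,0,0,0]])

```text
clock: 38.67
ee_pos: [0.6422, -0.0295, 0.1142]
eef_rot: [[0.157, 0.988, 0.0], [0.988, -0.157, 0.001], [0.001, 0.0, -1.0]]
ft_force: [-0.7, 0.8, 1.0]
grip_width: 0.0185
grip_force: 59.4
```

jog_arm(targets=[[0,0,0,0.1,0,0,0],[0,0,0,0.1,0,0,0],[0,0,0,0,0,0,0],[0,0,0,0,0,0,0],[3.2,0,0,0,0,0,0],[3.2,0,0,0,0,0,0],[3.2,0,0,0,0,0,0],[3.2,0,0,0,0,0,0],[3.2,0,0,0,0,0,0],[3.2,0,0,-1,0,0,0]])

```text
clock: 39.5
ee_pos: [0.6409, -0.0299, 0.1198]
eef_rot: [[0.157, 0.988, -0.003], [0.988, -0.157, -0.0], [-0.001, -0.003, -1.0]]
ft_force: [-0.5, 0.2, -0.6]
grip_width: 0.0316
grip_force: 0.0
```

jog_arm(targets=[[3.2,0,0,-3,0,0,0],[3.2,0,0,-3,0,0,0],[4,0,0,-3,0,0,0],[6,-1.5,0,0,0,0,0],[6,-1.5,0,0,0,0,0],[6,-1.5,0,0,0,0,0],[6,-1.5,0,0,0,0,0],[6,0,0,0,0,0,0],[6,0,0,0,0,0,0],[6,0,0,0,0,0,0]])

```text
clock: 40.33
ee_pos: [0.6323, -0.0891, 0.2105]
eef_rot: [[0.158, 0.987, -0.001], [0.987, -0.158, 0.001], [0.0, -0.001, -1.0]]
ft_force: [0.0, 0.6, -0.1]
grip_width: 0.0602
grip_force: 0.0
```

```bash
python3 ck.py; python3 -c "
from h import *
c,o,l=packs('top'); print(l)
t=np.radians(12+180); plan([((.46-.066*np.cos(t),.349-.066*np.sin(t),.2),192,20)],6)"
```

```text
ee [ 0.6323 -0.0891  0.2105] slab [(0.84, (0.5991080322265625, 0.006999496459960937, 196.00228881835938, 195.91900634765625, -9.204803466796875))]
slab lm [(0.97, array([0.5981, 0.0076, 0.016 ]))]
slots [[0.5623, -0.0355, -9.0527], [0.6422, -0.03, 80.9473], [0.6367, 0.0499, -9.0527], [0.5568, 0.0444, 80.9473]]
slot 1 err mm [-0.2818  1.4788] ang 0.017933163066999214 ridge [ 0.6419 -0.0285 47.8869 18.9919 80.9652] body [ 0.6415 -0.0289 91.5282 55.538  80.053 ]
slot 3 err mm [1.1818 1.8212] ang -0.3537668369329907 ridge [ 0.558   0.0462 49.4915 20.0733 80.5935] body [ 0.5615  0.0449 90.5345 60.2945 81.0273]
slot 2 err mm [-0.5788  1.8182] ang -0.13256683693299465 ridge [ 0.6361  0.0517 49.2696 19.9984 -9.1853] body [ 0.6358  0.0492 89.9718 58.9747 -8.6218]
[(0.87, array([0.558, 0.047])), (0.72, array([ 0.6416, -0.0312])), (0.62, array([0.6342, 0.0545]))]
[(0.95, array([ 0.6457, -0.0392])), (0.95, array([0.4256, 0.4638])), (0.67, array([0.7141, 0.4399])), (0.65, array([0.6279, 0.0612])), (0.59, array([0.4621, 0.3482])), (0.58, array([0.5756, 0.0553]))]
--- step mm 23.2 turn 5.6
[6, 2.15, -0.89, 0.06, 0.0, -0.0, -5.6],
[6, 2.22, -0.68, 0.06, 0.0, -0.0, -5.6],
[6, 2.28, -0.46, 0.06, 0.0, -0.0, -5.6],
[6, 2.31, -0.24, 0.06, 0.0, -0.0, -5.6],
[6, 2.32, -0.01, 0.06, 0.0, -0.0, -5.6],
[6, 2.31, 0.21, 0.06, 0.0, -0.0, -5.6],
[6, 2.28, 0.44, 0.06, 0.0, -0.0, -5.6],
[6, 2.23, 0.65, 0.06, 0.0, -0.0, -5.6],
[6, 2.15, 0.87, 0.06, 0.0, -0.0, -5.6],
[6, 2.06, 1.07, 0.06, 0.0, -0.0, -5.6],
[6, 1.95, 1.27, 0.06, 0.0, -0.0, -5.6],
[6, 1.81, 1.45, 0.06, 0.0, -0.0, -5.6],
[6, 1.67, 1.62, 0.06, 0.0, -0.0, -5.6],
[6, 1.5, 1.77, 0.06, 0.0, -0.0, -5.6],
[6, 1.32, 1.91, 0.06, 0.0, -0.0, -5.6],
[6, 1.13, 2.03, 0.06, 0.0, -0.0, -5.6],
[6, 0.93, 2.13, 0.06, 0.0, -0.0, -5.6],
[6, 0.72, 2.21, 0.06, 0.0, -0.0, -5.6],
[6, 0.5, 2.27, 0.06, 0.0, -0.0, -5.6],
[6, 0.28, 2.3, 0.06, 0.0, -0.0, -5.6],
```

Three packs are in place, each within about 2 mm. Now the last one.

jog_arm(targets=[[6,2.15,-0.9,0,0,0,-5.6],[6,2.2,-0.7,0,0,0,-5.6],[6,2.3,-0.45,0,0,0,-5.6],[6,2.3,-0.25,0,0,0,-5.6],[6,2.3,0,0,0,0,-5.6],[6,2.3,0.2,0,0,0,-5.6],[6,2.3,0.45,0,0,0,-5.6],[6,2.2,0.65,0,0,0,-5.6],[6,2.15,0.85,0,0,0,-5.6],[6,2.05,1.05,0,0,0,-5.6]])

```text
clock: 41.57
ee_pos: [0.577, 0.1368, 0.2115]
eef_rot: [[-0.734, 0.679, 0.0], [0.679, 0.734, 0.0], [-0.0, 0.0, -1.0]]
ft_force: [0.7, 0.0, 0.3]
grip_width: 0.0601
grip_force: 0.0
```

jog_arm(targets=[[6,1.95,1.25,0.1,0,0,-5.6],[6,1.8,1.45,0.1,0,0,-5.6],[6,1.65,1.6,0.1,0,0,-5.6],[6,1.5,1.8,0.1,0,0,-5.6],[6,1.3,1.9,0.1,0,0,-5.6],[6,1.15,2.0,0.1,0,0,-5.6],[6,0.95,2.1,0.1,0,0,-5.6],[6,0.7,2.2,0.1,0,0,-5.6],[6,0.5,2.3,0.1,0,0,-5.6],[6,0.3,2.3,0.1,0,0,-5.6]])

```text
clock: 42.4
ee_pos: [0.5204, 0.3614, 0.2014]
eef_rot: [[-0.974, -0.229, 0.0], [-0.229, 0.974, 0.0], [-0.0, 0.0, -1.0]]
ft_force: [-0.1, 0.2, 0.4]
grip_width: 0.0596
grip_force: 0.0
```

```bash
python3 pk.py .461 .349
```

```text
ee [0.5204 0.3614 0.2014] q [-0.71  0.49  0.02  1.62 -0.01  1.03  1.12]
0.66 [ 0.4578  0.3499 48.7807 19.5912 10.9058] [ 0.4582  0.3499 89.607  54.3063 10.9625]
lm [(0.8, array([0.4608, 0.3504]))]
pick [0.4578 0.3499] -169.0942 from yaw -166.7873879619846
--- step mm 20.5 turn 0.5
[6, 1.26, 0.03, 1.62, 0.0, -0.0, 0.4],
[6, 1.26, 0.02, 1.62, 0.0, -0.0, 0.4],
[6, 1.26, 0.01, 1.62, 0.0, -0.0, 0.4],
[6, 1.26, 0.0, 1.62, 0.0, -0.0, 0.4],
[6, 1.26, -0.01, 1.62, 0.0, -0.0, 0.4],
--- step mm 14.2 turn 0.0
[6, -0.0, 0.0, 1.43, -0.0, 0.0, -0.0],
[6, -0.0, 0.0, 1.43, -0.0, 0.0, -0.0],
[6, -0.0, 0.0, 1.43, -0.0, 0.0, -0.0],
[6, -0.0, 0.0, 1.43, -0.0, 0.0, -0.0],
```

jog_arm(targets=[[6,1.25,0,1.6,0,0,0.5],[6,1.25,0,1.6,0,0,0.5],[6,1.25,0,1.6,0,0,0.5],[6,1.25,0,1.6,0,0,0.4],[6,1.2,0,1.6,0,0,0.4],[6,0,0,1.45,0,0,0],[6,0,0,1.45,0,0,0],[6,0,0,1.45,0,0,0],[6,0,0,1.45,0,0,0],[6,0,0,0,0,0,0]])

```text
clock: 43.38
ee_pos: [0.4595, 0.3451, 0.061]
eef_rot: [[-0.983, -0.182, -0.002], [-0.182, 0.983, -0.003], [0.003, -0.003, -1.0]]
ft_force: [-0.1, 0.1, 0.1]
grip_width: 0.06
grip_force: 0.0
```

jog_arm(targets=[[0,0,0,0,0,0,0],[0,0,0,0,0,0,0],[0,0,0,0,0,0,0],[0,0,0,0,0,0,0],[0,0,0,0,0,0,0],[0,0,0,-1,0,0,0],[0,0,0,-3,0,0,0],[0,0,0,-3.5,0,0,0],[0,0,0,-4,0,0,0],[0,0,0,-3.5,0,0,0]])

```text
clock: 44.22
ee_pos: [0.4596, 0.3469, 0.2159]
eef_rot: [[-0.983, -0.185, -0.0], [-0.185, 0.983, -0.0], [0.0, -0.0, -1.0]]
ft_force: [0.9, 1.0, -3.4]
grip_width: 0.0189
grip_force: 62.1
```

```bash
python3 pl.py 0 20 .21 171
```

```text
slot world [ 0.5623 -0.0355] 170.94726683693298 ee [0.4596 0.3469 0.2159] -169.36498876068936 grip 0.01891974650875977 [ 0.88038099  1.02169678 -3.39030122]
--- step mm 19.8 turn 1.0
[0, -0.15, -1.97, 0.03, -0.0, -0.0, 1.0],
[0, -0.19, -1.97, 0.03, -0.0, -0.0, 1.0],
[0, -0.22, -1.97, 0.03, -0.0, -0.0, 1.0],
[0, -0.25, -1.96, 0.03, -0.0, -0.0, 1.0],
[0, -0.29, -1.96, 0.03, -0.0, -0.0, 1.0],
[0, -0.32, -1.95, 0.03, -0.0, -0.0, 1.0],
[0, -0.35, -1.95, 0.03, -0.0, -0.0, 1.0],
[0, -0.39, -1.94, 0.03, -0.0, -0.0, 1.0],
[0, -0.42, -1.93, 0.03, -0.0, -0.0, 1.0],
[0, -0.45, -1.93, 0.03, -0.0, -0.0, 1.0],
[0, -0.49, -1.92, 0.03, -0.0, -0.0, 1.0],
[0, -0.52, -1.91, 0.03, -0.0, -0.0, 1.0],
[0, -0.55, -1.9, 0.03, -0.0, -0.0, 1.0],
[0, -0.59, -1.89, 0.03, -0.0, -0.0, 1.0],
[0, -0.62, -1.88, 0.03, -0.0, -0.0, 1.0],
[0, -0.65, -1.87, 0.03, -0.0, -0.0, 1.0],
[0, -0.68, -1.86, 0.03, -0.0, -0.0, 1.0],
[0, -0.71, -1.85, 0.03, -0.0, -0.0, 1.0],
[0, -0.75, -1.83, 0.03, -0.0, -0.0, 1.0],
[0, -0.78, -1.82, 0.03, -0.0, -0.0, 1.0],
```

jog_arm(targets=[[0,-0.15,-1.95,0,0,0,1],[0,-0.2,-1.95,0,0,0,1],[0,-0.2,-1.95,0,0,0,1],[0,-0.25,-1.95,0,0,0,1],[0,-0.3,-1.95,0,0,0,1],[0,-0.3,-1.95,0,0,0,1],[0,-0.35,-1.95,0,0,0,1],[0,-0.4,-1.95,0,0,0,1],[0,-0.4,-1.95,0,0,0,1],[0,-0.45,-1.95,0,0,0,1]])

```text
clock: 45.05
ee_pos: [0.5103, 0.1551, 0.2134]
eef_rot: [[-1.0, -0.01, -0.001], [-0.01, 1.0, -0.0], [0.001, -0.0, -1.0]]
ft_force: [1.4, -0.3, -2.8]
grip_width: 0.0189
grip_force: 62.0
```

jog_arm(targets=[[0,-0.5,-1.9,0,0,0,1],[0,-0.5,-1.9,0,0,0,1],[0,-0.55,-1.9,0,0,0,1],[0,-0.6,-1.9,0,0,0,1],[0,-0.6,-1.9,0,0,0,1],[0,-0.65,-1.85,0,0,0,1],[0,-0.7,-1.85,0,0,0,1],[0,-0.7,-1.85,0,0,0,1],[0,-0.75,-1.85,0,0,0,1],[0,-0.8,-1.8,0,0,0,0.7]])

```text
clock: 45.88
ee_pos: [0.561, -0.0358, 0.2134]
eef_rot: [[-0.987, 0.159, -0.001], [0.159, 0.987, 0.0], [0.001, 0.0, -1.0]]
ft_force: [1.0, 0.2, -2.2]
grip_width: 0.019
grip_force: 62.0
```

```bash
python3 pl.py 0 8 .115 | head -3
python3 - <<'E'
from h import *
o=bot.get_obs(); c=cam('wrist','held0')
zt=o['ee_pos'][2]-.061; print(zt,[(d['confidence'],np.round(atz(c,d['centre'],zt),4)) for d in landmark_of('wrist','pack1')],[(d['confidence'],np.round(atz(c,d['centre'],.05),4)) for d in landmark_of('wrist','pack1')])
E
```

```text
slot world [ 0.5623 -0.0355] 170.94726683693298 ee [ 0.561  -0.0358  0.2134] 170.8718103978829 grip 0.018990537127714216 [ 0.99438537  0.15810568 -2.19571815]
--- step mm 12.3 turn 0.0
[0, -0.02, 0.01, 1.23, 0.0, -0.0, -0.0],
0.15242967900085846 [(0.88, array([ 0.5582, -0.033 ,  0.1524])), (0.68, array([0.5339, 0.0204, 0.1524])), (0.67, array([0.5854, 0.0262, 0.1524]))] [(0.88, array([ 0.5932, -0.0381,  0.05  ])), (0.68, array([0.5551, 0.0454, 0.05  ])), (0.67, array([0.6357, 0.0545, 0.05  ]))]
```

jog_arm(targets=[[0,-0.2,-0.1,1.7,0,0,0],[0,0,0,1.7,0,0,0],[0,0,0,1.7,0,0,0],[0,0,0,1.6,0,0,0],[0,0,0,1.4,0,0,0],[0,0,0,0.8,0,0,0],[0,0,0,0.6,0,0,0],[0,0,0,0.4,0,0,0],[0,0,0,0.1,0,0,0],[0,0,0,0,0,0,0]])

```text
clock: 46.87
ee_pos: [0.5632, -0.0354, 0.1141]
eef_rot: [[-0.988, 0.157, -0.0], [0.157, 0.988, 0.001], [0.0, 0.001, -1.0]]
ft_force: [-2.7, 1.5, 1.5]
grip_width: 0.0188
grip_force: 62.5
```

jog_arm(targets=[[0,0,0,0.1,0,0,0],[0,0,0,0.1,0,0,0],[0,0,0,0,0,0,0],[0,0,0,0,0,0,0],[3.2,0,0,0,0,0,0],[3.2,0,0,0,0,0,0],[3.2,0,0,0,0,0,0],[3.2,0,0,0,0,0,0],[3.2,0,0,0,0,0,0],[3.2,0,0,-1,0,0,0]])

```text
clock: 47.7
ee_pos: [0.5623, -0.0359, 0.12]
eef_rot: [[-0.988, 0.157, -0.003], [0.157, 0.988, -0.0], [0.003, -0.001, -1.0]]
ft_force: [0.1, 0.2, 0.1]
grip_width: 0.0324
grip_force: 0.0
```

jog_arm(targets=[[3.2,0,0,-3,0,0,0],[3.2,0,0,-3,0,0,0],[4,0,0,-3,0,0,0],[6,-1.5,0,-1,0,0,0],[6,-1.5,0,-1,0,0,0],[6,-1.5,0,-1,0,0,0],[6,-1.5,0,-1,0,0,0],[6,0,0,0,0,0,0],[6,0,0,0,0,0,0],[6,0,0,0,0,0,0]])

```text
clock: 48.53
ee_pos: [0.6217, -0.0453, 0.2509]
eef_rot: [[-0.987, 0.158, -0.001], [0.158, 0.987, 0.0], [0.001, -0.0, -1.0]]
ft_force: [-0.2, 0.2, -0.3]
grip_width: 0.06
grip_force: 0.0
```

```bash
python3 ck.py; ls -t pics|head -1; cp pics/$(ls -t pics|head -1) pics/last.png; python3 -c "
from h import *
print(bot.get_obs()['clock']); plan([((*onbase(-.148,-.09),.21),81,20)],0)"
```

```text
ee [ 0.6217 -0.0453  0.2509] slab [(0.86, (0.59839208984375, 0.007542564392089844, 198.1693115234375, 196.9501495361328, 81.00122833251953))]
slab lm [(0.69, array([0.6012, 0.0062, 0.016 ]))]
slots [[0.5623, -0.0355, -9.0527], [0.6422, -0.03, 80.9473], [0.6367, 0.0499, -9.0527], [0.5568, 0.0444, 80.9473]]
slot 3 err mm [-0.0182  1.6212] ang 0.18233316306699976 ridge [ 0.5568  0.046  49.501  20.173  81.1296] body [ 0.5559  0.0441 93.1513 54.8597 80.8727]
slot 0 err mm [-1.7212  2.4818] ang -0.15426683693299026 ridge [ 0.5606 -0.033  47.3718 18.6353 -9.207 ] body [ 0.5605 -0.0332 89.6086 54.2976 -9.0761]
slot 2 err mm [-1.8788  1.4182] ang 0.22703316306700572 ridge [ 0.6348  0.0513 49.8532 20.9112 -8.8257] body [ 0.6334  0.0481 92.4154 61.8178 -8.6424]
slot 1 err mm [-1.7818  0.9788] ang -0.17566683693299012 ridge [ 0.6404 -0.029  47.6935 19.1631 80.7716] body [ 0.6382 -0.0287 89.7574 58.5796 80.3536]
[(0.75, array([ 0.5604, -0.0303])), (0.64, array([ 0.6414, -0.0319])), (0.57, array([0.5565, 0.0446])), (0.57, array([0.6335, 0.0513]))]
ck_485.png
48.7833
--- step mm 9.4 turn 4.5
[0, 0.89, -0.21, 0.21, -0.0, -0.0, 4.5],
[0, 0.87, -0.28, 0.21, -0.0, -0.0, 4.5],
[0, 0.84, -0.35, 0.21, -0.0, -0.0, 4.5],
[0, 0.81, -0.41, 0.21, -0.0, -0.0, 4.5],
[0, 0.78, -0.48, 0.21, -0.0, -0.0, 4.5],
[0, 0.74, -0.54, 0.21, -0.0, -0.0, 4.5],
[0, 0.7, -0.59, 0.21, -0.0, -0.0, 4.5],
[0, 0.65, -0.65, 0.21, -0.0, -0.0, 4.5],
[0, 0.59, -0.69, 0.21, -0.0, -0.0, 4.5],
[0, 0.54, -0.74, 0.21, -0.0, -0.0, 4.5],
[0, 0.48, -0.78, 0.21, -0.0, -0.0, 4.5],
[0, 0.42, -0.81, 0.21, -0.0, -0.0, 4.5],
[0, 0.35, -0.84, 0.21, -0.0, -0.0, 4.5],
[0, 0.28, -0.87, 0.21, -0.0, -0.0, 4.5],
[0, 0.21, -0.89, 0.21, -0.0, -0.0, 4.5],
[0, 0.14, -0.9, 0.21, -0.0, -0.0, 4.5],
[0, 0.07, -0.91, 0.21, -0.0, -0.0, 4.5],
[0, 0.0, -0.91, 0.21, -0.0, -0.0, 4.5],
[0, -0.07, -0.91, 0.21, -0.0, -0.0, 4.5],
[0, -0.14, -0.9, 0.21, -0.0, -0.0, 4.5],
```

View pics/last.png

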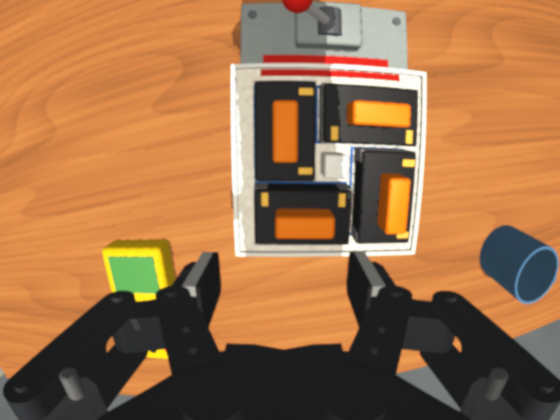

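All four packs lie flat in their outlines as a pinwheel, ridges at px (285,132), (381,114), (395,206) and (305,223). The lever ball is still at the locked side, near (297,3). Now I'll release the lever.

jog_arm(targets=[[0,0.9,-0.2,0.2,0,0,4.5],[0,0.9,-0.3,0.2,0,0,4.5],[0,0.85,-0.35,0.2,0,0,4.5],[0,0.8,-0.4,0.2,0,0,4.5],[0,0.8,-0.5,0.2,0,0,4.5],[0,0.75,-0.55,0.2,0,0,4.5],[0,0.7,-0.6,0.2,0,0,4.5],[0,0.65,-0.65,0.2,0,0,4.5],[0,0.6,-0.7,0.2,0,0,4.5],[0,0.55,-0.75,0.2,0,0,4.5]])

```text
clock: 49.62
ee_pos: [0.5297, -0.0524, 0.2312]
eef_rot: [[-0.584, 0.812, -0.0], [0.812, 0.584, 0.0], [0.0, 0.0, -1.0]]
ft_force: [-0.6, -0.1, -0.8]
grip_width: -0.0001
grip_force: 0.0
```

jog_arm(targets=[[0,0.5,-0.8,0.2,0,0,4.5],[0,0.4,-0.8,0.2,0,0,4.5],[0,0.35,-0.85,0.2,0,0,4.5],[0,0.3,-0.85,0.2,0,0,4.5],[0,0.2,-0.9,0.2,0,0,4.5],[0,0.15,-0.9,0.2,0,0,4.5],[0,0.05,-0.9,0.2,0,0,4.5],[0,0,-0.9,0.2,0,0,4.5],[0,-0.1,-0.9,0.2,0,0,4.5],[0,-0.1,-0.9,0.2,0,0,4.5]])

```text
clock: 50.45
ee_pos: [0.4389, -0.0595, 0.2112]
eef_rot: [[0.161, 0.987, 0.0], [0.987, -0.161, 0.0], [0.0, -0.0, -1.0]]
ft_force: [0.0, -0.2, 0.4]
grip_width: 0.0003
grip_force: 0.0
```

```bash
python3 lev.py;  python3 -c "
from h import *
plan([((*onbase(-.148,-.088),.107),81,4),((*onbase(-.148,.006),.107),81,6)],0)"
```

```text
50.45 [ 0.43892582 -0.05948558  0.21119674] [ 0.00892002 -0.19360317  0.35152869]
in base -0.14877586655398645 -0.09035889435222592
[(0.74, [280.6, 169.7], array([0.63293576, 0.04543947, 0.1       ])), (0.64, [296.8, 233.8], array([ 4.4532720e-01, -2.1113676e-04,  1.0000000e-01]))]
exp locked/rel [298.76181119 232.79835352] [274.16451139 229.05719299]
(164, 287, 33, 19) (295, 229, 8, 8) (266, 216, 43, 9) 
[(0.67, [261.4, 182.4], array([ 0.44139533, -0.00688765,  0.1       ])), (0.63, [284.7, 260.1], array([0.71598053, 0.08675643, 0.1       ]))]
exp locked/rel [261.48519016 184.10085971] [284.11287016 188.3465025 ]
(259, 180, 8, 8) (358, 158, 29, 15) 
--- step mm 26.1 turn 0.0
[0, 0.05, -0.01, 2.61, 0.0, -0.0, 0.0],
[0, 0.05, -0.0, 2.61, 0.0, -0.0, 0.0],
[0, 0.05, -0.0, 2.61, 0.0, -0.0, 0.0],
[0, 0.05, -0.0, 2.61, 0.0, -0.0, 0.0],
--- step mm 15.7 turn 0.0
[0, 1.57, -0.0, -0.0, -0.0, 0.0, -0.0],
[0, 1.57, -0.0, -0.0, -0.0, 0.0, -0.0],
[0, 1.57, -0.0, -0.0, -0.0, 0.0, -0.0],
[0, 1.57, -0.0, -0.0, -0.0, 0.0, -0.0],
[0, 1.57, -0.0, -0.0, -0.0, 0.0, -0.0],
[0, 1.57, -0.0, -0.0, -0.0, 0.0, -0.0],
```

jog_arm(targets=[[0,0,0,2.6,0,0,0],[0,0,0,2.6,0,0,0],[0,0,0,2.6,0,0,0],[0,0,0,2.6,0,0,0],[0,1.6,0,0,0,0,0],[0,1.6,0,0,0,0,0],[0,1.6,0,0,0,0,0],[0,1.6,0,0,0,0,0],[0,1.6,0,0,0,0,0],[0,1.6,0,0,0,0,0]])

```text
clock: 51.48
ee_pos: [0.4557, 0.0361, 0.1073]
eef_rot: [[0.155, 0.988, 0.001], [0.988, -0.155, -0.0], [-0.0, 0.001, -1.0]]
ft_force: [0.5, -1.6, -0.7]
grip_width: -0.0001
grip_force: 0.7
```

jog_arm(targets=[[0,0.2,0,0,0,0,0],[0,0.2,0,0,0,0,0],[0,0.2,0,0,0,0,0],[0,0.1,0,0,0,0,0],[0,0,0,0,0,0,0],[0,0,0,0,0,0,0],[0,0,0,0,0,0,0],[0,0,0,0,0,0,0],[0,0,0,0,0,0,0],[0,0,0,0,0,0,0]])

```text
clock: 52.32
ee_pos: [0.4559, 0.0415, 0.1073]
eef_rot: [[0.158, 0.987, 0.0], [0.987, -0.158, -0.001], [-0.001, 0.0, -1.0]]
ft_force: [0.4, -5.8, -1.2]
grip_width: -0.0001
grip_force: 2.7
```

```bash
python3 lev.py
```

```text
52.3167 [0.45589981 0.04153147 0.10729791] [ 0.39753839 -5.75534603 -1.20944444]
in base -0.1478052432248843 0.012069704064612774
[(0.64, [276.4, 174.1], array([0.62001331, 0.05778901, 0.1       ]))]
exp locked/rel [298.76181119 232.79835352] [274.16451139 229.05719299]
(164, 287, 33, 19) 
[(0.62, [286.0, 188.8], array([0.46077458, 0.07111845, 0.1       ]))]
exp locked/rel [261.48519016 184.10085971] [284.11287016 188.3465025 ]
(282, 184, 7, 8) (358, 158, 29, 15)
```

jog_arm(targets=[[0,0.1,0,0,0,0,0],[0,0.1,0,0,0,0,0],[0,0,0,0,0,0,0],[0,-1.5,0,0,0,0,0],[0,-1.5,0,0,0,0,0],[0,-1.5,0,0,0,0,0],[0,0,0,-3.5,0,0,0],[0,0,0,-3.5,0,0,0],[0,0,0,-3.5,0,0,0],[0,0,0,-3.5,0,0,0]])

```text
clock: 53.35
ee_pos: [0.4486, -0.0001, 0.2489]
eef_rot: [[0.158, 0.987, -0.001], [0.987, -0.158, 0.0], [0.0, -0.001, -1.0]]
ft_force: [0.9, -0.1, -0.2]
grip_width: -0.0001
grip_force: 0.0
```

jog_arm(targets=[[0,-2.5,0,0,0,0,0],[0,-2.5,0,0,0,0,0],[0,-2.5,0,0,0,0,0],[0,-2.5,0,0,0,0,0],[0,-2.5,0,0,0,0,0],[0,-2.5,0,0,0,0,0],[0,0,0,0,0,0,0],[0,0,0,0,0,0,0],[0,0,0,0,0,0,0],[0,0,0,0,0,0,0]])

```text
clock: 54.18
ee_pos: [0.4257, -0.147, 0.2472]
eef_rot: [[0.156, 0.988, -0.0], [0.988, -0.156, 0.001], [0.001, -0.0, -1.0]]
ft_force: [-0.6, 0.1, -0.2]
grip_width: -0.0003
grip_force: 0.0
```

```bash
python3 lev.py; python3 ck.py; python3 -c "
from h import *
cam('scene','end'); i=cv2.imread('pics/end.png')[130:310,130:430]; cv2.imwrite('pics/endc.png',cv2.resize(i,(750,450),interpolation=cv2.INTER_CUBIC))"
```

```text
54.1833 [ 0.42574228 -0.14704212  0.24722858] [-0.59216045  0.13518746 -0.17296991]
in base -0.14810728490363306 -0.178899884398639
[(0.59, [272.8, 231.1], array([0.45355775, 0.06917784, 0.1       ])), (0.2, [166.8, 288.2], array([0.29191333, 0.37331606, 0.1       ]))]
exp locked/rel [298.76181119 232.79835352] [274.16451139 229.05719299]
(165, 287, 32, 19) (271, 225, 7, 8) (266, 216, 44, 9) 
[(0.42, [286.7, 187.4], array([0.45505654, 0.07284891, 0.1       ]))]
exp locked/rel [261.48519016 184.10085971] [284.11287016 188.3465025 ]
(281, 184, 8, 8) (358, 158, 29, 15) 
ee [ 0.4257 -0.1475  0.2473] slab []
slab lm [(0.74, array([0.6001, 0.0111, 0.016 ]))]
slots [[0.5623, -0.0355, -9.0527], [0.6422, -0.03, 80.9473], [0.6367, 0.0499, -9.0527], [0.5568, 0.0444, 80.9473]]
slot 1 err mm [-14.7818  -3.2212] ang -2.738066836933001 ridge [ 0.6274 -0.0332 50.2382 19.7425 78.2092] body [ 0.6244 -0.0344 94.5919 74.2362 80.8925]
slot 0 err mm [-6.9212  1.4818] ang -0.7564668369329866 ridge [ 0.5554 -0.034  50.1957 20.8232 -9.8092] body [  0.5521  -0.0355  96.8687  58.1959 -10.2264]
[(0.72, array([ 0.5568, -0.0338])), (0.68, array([ 0.6266, -0.0323]))]
```

View pics/endc.png

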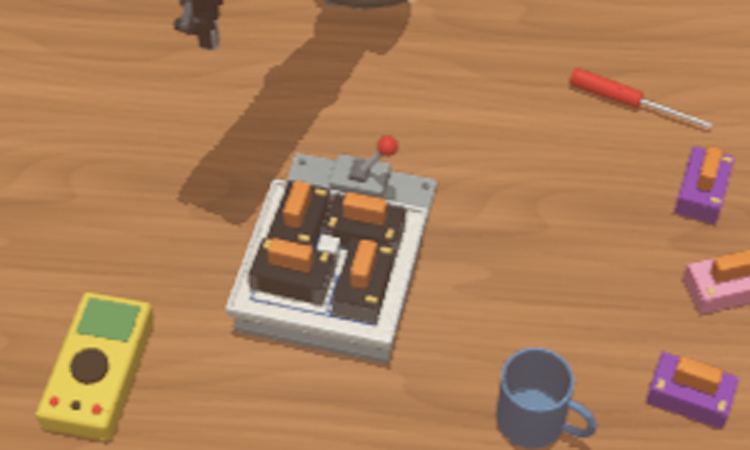

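The lever is released. However, the pack in slot 1 looks shifted, so I'll check from straight above.

```bash
python3 -c "
from h import *
plan([((.589,-.058,.26),81,10)],6)"|head -4
```

```text
--- step mm 18.7 turn 0.0
[6, 1.15, 1.47, -0.13, 0.0, -0.0, -0.0],
[6, 1.15, 1.47, -0.13, 0.0, -0.0, -0.0],
[6, 1.15, 1.47, -0.13, 0.0, -0.0, -0.0],
```

jog_arm(targets=[[6,1.15,1.5,-0.1,0,0,0],[6,1.15,1.5,-0.1,0,0,0],[6,1.15,1.5,-0.1,0,0,0],[6,1.15,1.5,-0.1,0,0,0],[6,1.15,1.5,-0.1,0,0,0],[6,1.15,1.5,-0.1,0,0,0],[6,1.15,1.5,-0.1,0,0,0],[6,1.15,1.5,-0.1,0,0,0],[6,1.15,1.4,-0.1,0,0,0],[6,1.15,1.4,-0.1,0,0,0]])

```text
clock: 55.52
ee_pos: [0.5905, -0.0575, 0.2571]
eef_rot: [[0.157, 0.988, -0.0], [0.988, -0.157, 0.0], [-0.0, -0.0, -1.0]]
ft_force: [-0.4, -0.3, 0.1]
grip_width: 0.0599
grip_force: 0.0
```

```bash
python3 ck.py; cp pics/$(ls -t pics|head -1) pics/last2.png
```

```text
ee [ 0.5905 -0.0575  0.2571] slab [(0.78, (0.5990847778320313, 0.007257736206054687, 197.84385681152344, 197.59982299804688, -9.055976867675781))]
slab lm [(0.56, array([0.5996, 0.0086, 0.016 ]))]
slots [[0.5623, -0.0355, -9.0527], [0.6422, -0.03, 80.9473], [0.6367, 0.0499, -9.0527], [0.5568, 0.0444, 80.9473]]
slot 1 err mm [-12.0818  -2.2212] ang -1.9708668369329985 ridge [ 0.6301 -0.0322 49.0076 19.1618 78.9764] body [ 0.6299 -0.0325 89.9704 53.7661 79.2989]
slot 0 err mm [-5.1212  2.5818] ang -0.5690668369329899 ridge [ 0.5572 -0.0329 48.6451 19.3905 -9.6218] body [ 0.5575 -0.0328 90.9346 56.4661 -9.8362]
slot 2 err mm [-1.0788  1.8182] ang 0.029133163067001533 ridge [ 0.6356  0.0517 49.0108 20.4091 -9.0236] body [ 0.6351  0.051  89.8665 55.7097 -9.1914]
slot 3 err mm [0.3818 1.9212] ang -0.1427668369329922 ridge [ 0.5572  0.0463 49.8822 19.784  80.8045] body [ 0.5582  0.0459 89.8469 56.5048 80.62  ]
[(0.94, array([0.634 , 0.0526])), (0.74, array([ 0.5582, -0.0352])), (0.59, array([ 0.6265, -0.0321])), (0.56, array([0.5545, 0.0468]))]
```

View pics/last2.png

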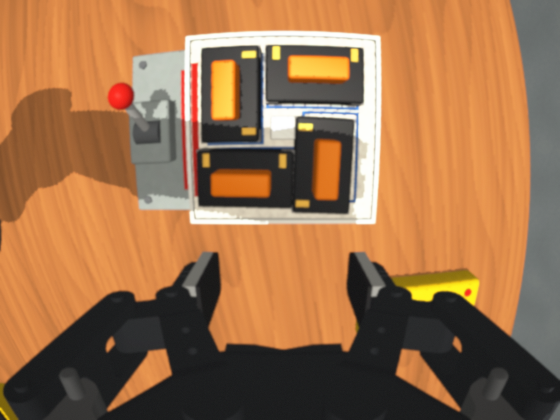

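Slot 1's pack was knocked about 12 mm, and that pushed slot 0's pack about 5 mm; both were fine before the lever push. I'll re-lock the lever, mend the packs, then release again, so the lever goes back only when all lie in place.

```bash
python3 -c "
from h import *
plan([((*onbase(-.148,.085),.24),81,7),((*onbase(-.148,.085),.107),81,5)],0)"
```

```text
--- step mm 30.3 turn 0.0
[0, 2.15, -2.11, 0.24, -0.0, 0.0, -0.0],
[0, 2.15, -2.11, 0.24, -0.0, 0.0, -0.0],
[0, 2.16, -2.11, 0.24, -0.0, 0.0, -0.0],
[0, 2.16, -2.11, 0.24, -0.0, 0.0, -0.0],
[0, 2.16, -2.11, 0.24, -0.0, 0.0, -0.0],
[0, 2.16, -2.11, 0.24, -0.0, 0.0, -0.0],
[0, 2.16, -2.11, 0.24, -0.0, 0.0, -0.0],
--- step mm 26.6 turn 0.0
[0, -0.0, -0.0, 2.66, 0.0, 0.0, -0.0],
[0, -0.0, -0.0, 2.66, 0.0, 0.0, -0.0],
[0, -0.0, -0.0, 2.66, 0.0, 0.0, -0.0],
[0, -0.0, -0.0, 2.66, 0.0, 0.0, -0.0],
[0, -0.0, -0.0, 2.66, 0.0, 0.0, -0.0],
```

jog_arm(targets=[[0,2.15,-2.1,0.2,0,0,0],[0,2.15,-2.1,0.2,0,0,0],[0,2.15,-2.1,0.2,0,0,0],[0,2.15,-2.1,0.2,0,0,0],[0,2.15,-2.1,0.2,0,0,0],[0,2.15,-2.1,0.2,0,0,0],[0,2.15,-2.1,0.2,0,0,0],[0,0,0,2,0,0,0],[0,0,0,2,0,0,0],[0,0,0,2,0,0,0]])

```text
clock: 56.6
ee_pos: [0.4676, 0.1137, 0.1831]
eef_rot: [[0.157, 0.988, 0.001], [0.988, -0.157, 0.001], [0.001, 0.001, -1.0]]
ft_force: [-0.1, 0.5, 0.2]
grip_width: -0.0001
grip_force: 0.0
```

```bash
python3 lev.py|head -2; python3 -c "
from h import *
plan([((*onbase(-.148,.085),.107),81,4),((*onbase(-.148,-.012),.107),81,6)],0)"
```

```text
56.6 [0.46758091 0.11371047 0.18312855] [-0.1094709   0.50995344  0.24545976]
in base -0.14755342551576045 0.08518737207374702
--- step mm 19.2 turn 0.0
[0, 0.02, -0.02, 1.92, -0.0, 0.0, -0.0],
[0, 0.02, -0.02, 1.92, -0.0, 0.0, -0.0],
[0, 0.02, -0.02, 1.92, -0.0, 0.0, -0.0],
[0, 0.01, -0.02, 1.92, -0.0, 0.0, -0.0],
--- step mm 16.2 turn 0.0
[0, -1.62, 0.0, -0.0, 0.0, 0.0, -0.0],
[0, -1.62, 0.0, -0.0, 0.0, 0.0, -0.0],
[0, -1.62, 0.0, -0.0, 0.0, 0.0, -0.0],
[0, -1.62, 0.0, -0.0, 0.0, 0.0, -0.0],
[0, -1.62, 0.0, -0.0, 0.0, 0.0, -0.0],
[0, -1.62, 0.0, -0.0, 0.0, 0.0, -0.0],
```

jog_arm(targets=[[0,0,0,1.9,0,0,0],[0,0,0,1.9,0,0,0],[0,0,0,1.9,0,0,0],[0,0,0,1.9,0,0,0],[0,-1.55,0,0,0,0,0],[0,-1.55,0,0,0,0,0],[0,-1.55,0,0,0,0,0],[0,-1.55,0,0,0,0,0],[0,-1.55,0,0,0,0,0],[0,-1.55,0,0,0,0,0]])

```text
clock: 57.63
ee_pos: [0.4547, 0.0213, 0.1088]
eef_rot: [[0.158, 0.987, 0.003], [0.987, -0.158, 0.001], [0.002, 0.002, -1.0]]
ft_force: [-0.3, 1.7, -1.1]
grip_width: -0.0001
grip_force: 0.7
```

jog_arm(targets=[[0,-0.2,0,0,0,0,0],[0,-0.2,0,0,0,0,0],[0,-0.1,0,0,0,0,0],[0,0,0,0,0,0,0],[0,0,0,0,0,0,0],[0,1.5,0,0,0,0,0],[0,1.5,0,0,0,0,0],[0,0,0,-3.5,0,0,0],[0,0,0,-3.5,0,0,0],[0,0,0,-3.5,0,0,0]])

```text
clock: 58.47
ee_pos: [0.457, 0.0471, 0.2132]
eef_rot: [[0.156, 0.988, -0.002], [0.988, -0.156, -0.002], [-0.002, -0.002, -1.0]]
ft_force: [0.9, 0.2, 0.8]
grip_width: -0.0001
grip_force: 0.0
```

```bash
python3 lev.py; python3 -c "
from h import *
plan([((.63-.066*.16,-.032-.066*.987,.24),80,10)],6)"
```

```text
58.4667 [0.45699334 0.04707627 0.21318824] [0.94364463 0.22595772 0.76481638]
in base -0.14759212535270064 0.017717289329986514
[(0.42, [375.9, 139.7], array([ 0.72075355, -0.23551892,  0.1       ]))]
exp locked/rel [298.76181119 232.79835352] [274.16451139 229.05719299]
(165, 287, 32, 19) 
[(0.42, [260.0, 184.1], array([ 0.44855864, -0.01049818,  0.1       ]))]
exp locked/rel [261.48519016 184.10085971] [284.11287016 188.3465025 ]
(259, 180, 7, 8) (358, 158, 29, 15) 
--- step mm 21.8 turn 0.1
[6, -1.18, 1.82, -0.27, 0.0, -0.0, 0.1],
[6, -1.17, 1.82, -0.27, 0.0, -0.0, 0.1],
[6, -1.17, 1.82, -0.27, 0.0, -0.0, 0.1],
[6, -1.17, 1.83, -0.27, 0.0, -0.0, 0.1],
[6, -1.16, 1.83, -0.27, 0.0, -0.0, 0.1],
[6, -1.16, 1.83, -0.27, 0.0, -0.0, 0.1],
[6, -1.16, 1.83, -0.27, 0.0, -0.0, 0.1],
[6, -1.15, 1.83, -0.27, 0.0, -0.0, 0.1],
[6, -1.15, 1.84, -0.27, 0.0, -0.0, 0.1],
[6, -1.15, 1.84, -0.27, 0.0, -0.0, 0.1],
```

jog_arm(targets=[[6,-1.2,1.8,-0.3,0,0,0.1],[6,-1.2,1.8,-0.3,0,0,0.1],[6,-1.2,1.8,-0.3,0,0,0.1],[6,-1.2,1.8,-0.3,0,0,0.1],[6,-1.2,1.8,-0.3,0,0,0.1],[6,-1.15,1.85,-0.3,0,0,0.1],[6,-1.15,1.85,-0.3,0,0,0.1],[6,-1.15,1.85,-0.3,0,0,0.1],[4,-1.15,1.85,-0.3,0,0,0.1],[4,-1.15,1.85,-0.3,0,0,0.1]])

```text
clock: 59.5
ee_pos: [0.6182, -0.0997, 0.2403]
eef_rot: [[0.174, 0.985, -0.003], [0.985, -0.174, 0.0], [-0.0, -0.003, -1.0]]
ft_force: [0.1, 0.3, 0.2]
grip_width: 0.0401
grip_force: 0.0
```

```bash
python3 lev.py | tail -8; python3 ck.py
cat > pk2.py <<'E'
import sys
from h import *
j=int(sys.argv[1]); sx,sy,a=SLOTS[j]; s=onbase(sx,sy,SLAB)
c,out,lm=packs('wrist',.05)
r=min([k['ridge'] for k in out if k['ridge'] is not None and k['dark']>.3],key=lambda r:np.hypot(r[0]-s[0],r[1]-s[1]))
o=bot.get_obs(); R=np.array(o['eef_rot']); cur=np.degrees(np.arctan2(R[1,0],R[0,0])); yaw=r[4]+180*np.round((cur-r[4])/180)
print(r,yaw,cur); plan([((r[0],r[1],.16),yaw,5),((r[0],r[1],.1135),yaw,4)],3.6)
E
python3 pk2.py 1
```

```text
59.5 [ 0.61818321 -0.09966698  0.24026339] [0.11250017 0.3206546  0.1776925 ]
in base 0.03455939892620031 -0.10201816157760421
[]
exp locked/rel [298.76181119 232.79835352] [274.16451139 229.05719299]
(164, 287, 33, 19) (266, 216, 29, 7) 
[(0.57, [259.4, 238.8], array([0.65090348, 0.00912672, 0.1       ])), (0.44, [262.5, 183.2], array([ 0.44433134, -0.0031564 ,  0.1       ]))]
exp locked/rel [261.48519016 184.10085971] [284.11287016 188.3465025 ]
(259, 180, 7, 8) (358, 158, 29, 15) 
ee [ 0.6174 -0.0994  0.2404] slab [(0.87, (0.5989210205078125, 0.0076796188354492185, 197.4395751953125, 196.9733123779297, 81.1905288696289))]
slab lm [(0.91, array([0.6015, 0.0048, 0.016 ]))]
slots [[0.5623, -0.0355, -9.0527], [0.6422, -0.03, 80.9473], [0.6367, 0.0499, -9.0527], [0.5568, 0.0444, 80.9473]]
slot 3 err mm [0.9818 1.6212] ang 0.5532331630670058 ridge [ 0.5578  0.046  50.2882 20.1354 81.5005] body [ 0.5598  0.0443 92.3305 59.4692 80.8913]
slot 0 err mm [-4.7212  1.9818] ang -1.2948668369329965 ridge [  0.5576  -0.0335  49.0235  18.9282 -10.3476] body [  0.5577  -0.0332  90.434   54.7164 -10
[... 262 characters left out ...]
] body [ 0.6306 -0.0331 89.4762 54.3755 79.2956]
[(0.96, array([ 0.6296, -0.0315])), (0.88, array([0.6362, 0.0534])), (0.82, array([ 0.5579, -0.0342])), (0.79, array([0.5551, 0.0513]))]
[ 6.30400e-01 -3.26000e-02  4.79576e+01  1.95047e+01  8.01358e+01] 80.1358 79.97769311596467
--- step mm 21.3 turn 0.0
[3.6, 1.35, 0.01, 1.65, 0.0, -0.0, -0.0],
[3.6, 1.35, 0.01, 1.65, 0.0, -0.0, -0.0],
[3.6, 1.35, 0.02, 1.65, 0.0, -0.0, -0.0],
[3.6, 1.35, 0.02, 1.65, 0.0, -0.0, -0.0],
[3.6, 1.35, 0.02, 1.65, 0.0, -0.0, -0.0],
--- step mm 11.6 turn 0.0
[3.6, 0.0, -0.0, 1.16, -0.0, 0.0, 0.0],
[3.6, 0.0, -0.0, 1.16, -0.0, 0.0, 0.0],
[3.6, 0.0, -0.0, 1.16, -0.0, 0.0, 0.0],
[3.6, 0.0, -0.0, 1.16, -0.0, 0.0, 0.0],
```

jog_arm(targets=[[3.6,1.35,0,1.65,0,0,0],[3.6,1.35,0,1.65,0,0,0],[3.6,1.35,0,1.65,0,0,0],[3.6,1.35,0,1.65,0,0,0],[3.6,1.3,0.1,1.65,0,0,0],[3.6,0,0,1.2,0,0,0],[3.6,0,0,1.2,0,0,0],[3.6,0,0,1.2,0,0,0],[3.6,0,0,0.9,0,0,0],[3.6,0,0,0,0,0,0]])

```text
clock: 60.93
ee_pos: [0.6297, -0.0347, 0.1131]
eef_rot: [[0.176, 0.984, -0.002], [0.984, -0.176, -0.0], [-0.001, -0.002, -1.0]]
ft_force: [0.2, 0.1, 0.7]
grip_width: 0.0359
grip_force: 0.0
```

jog_arm(targets=[[0,0,0,0,0,0,0],[0,0,0,0,0,0,0],[0,0,0,0,0,0,0],[0,0,0,0,0,0,0],[0,0,0,0,0,0,0],[0,0,0,-0.5,0,0,0],[0,0,0,-1,0,0,0],[0,0.2,0.4,0,0,0,0],[0,0.2,0.4,0,0,0,-0.5],[0,0,0.3,0,0,0,-0.5]])

```text
clock: 61.77
ee_pos: [0.6428, -0.0306, 0.1299]
eef_rot: [[0.156, 0.988, -0.0], [0.988, -0.156, 0.001], [0.001, -0.0, -1.0]]
ft_force: [0.1, 0.0, -2.3]
grip_width: 0.0186
grip_force: 60.6
```

```bash
python3 pl.py 1 5 .115 | head -3
python3 - <<'E'
from h import *
o=bot.get_obs(); c=cam('wrist','held1b')
zt=o['ee_pos'][2]-.0635; print(zt,[(d['confidence'],np.round(atz(c,d['centre'],zt),4)) for d in landmark_of('wrist','pack1')])
E
```

```text
slot world [ 0.6422 -0.03  ] 80.947266836933 ee [ 0.6428 -0.0306  0.1299] 81.05227115913627 grip 0.018627816826562858 [ 0.12861795  0.01487664 -2.28429435]
--- step mm 3.0 turn 0.0
[0, 0.01, -0.01, 0.3, -0.0, -0.0, 0.0],
0.06643472221686342 [(0.72, array([0.5638, 0.0469, 0.0664])), (0.71, array([0.6385, 0.0514, 0.0664])), (0.66, array([ 0.5657, -0.0295,  0.0664])), (0.57, array([ 0.6421, -0.029 ,  0.0664]))]
```

jog_arm(targets=[[0,0,0,0.6,0,0,0],[0,0,0,0.5,0,0,0],[0,0,0,0.3,0,0,0],[0,0,0,0.2,0,0,0],[0,0,0,0.1,0,0,0],[0,0,0,0,0,0,0],[3.2,0,0,0,0,0,0],[3.2,0,0,0,0,0,0],[3.2,0,0,0,0,0,0],[3.2,0,0,0,0,0,0]])

```text
clock: 62.7
ee_pos: [0.6422, -0.0317, 0.1124]
eef_rot: [[0.158, 0.988, -0.0], [0.988, -0.158, -0.0], [-0.0, -0.0, -1.0]]
ft_force: [0.5, -0.0, -0.9]
grip_width: 0.0321
grip_force: 0.0
```

jog_arm(targets=[[3.2,0,0,-1,0,0,0],[3.2,0,0,-3,0,0,0],[3.2,0,0,-3,0,0,0],[4,0,0,-3,0,0,0],[4,-1.5,-1,-1,0,0,0],[4,-1.5,-1,-1,0,0,0],[4,-1.5,-1,-1,0,0,0],[4,-1.5,-1,0,0,0,0],[4,0,0,0,0,0,0],[4,0,0,0,0,0,0]])

```text
clock: 63.53
ee_pos: [0.5931, -0.0855, 0.2437]
eef_rot: [[0.159, 0.987, 0.001], [0.987, -0.159, 0.0], [0.0, 0.001, -1.0]]
ft_force: [0.2, 0.6, 0.8]
grip_width: 0.04
grip_force: 0.0
```

```bash
python3 ck.py; python3 -c "
from h import *
plan([((.5576+.066*.987,-.0335-.066*.16,.24),171,15)],4)"
```

```text
ee [ 0.5931 -0.0855  0.2437] slab [(0.95, (0.5988883056640625, 0.008167800903320312, 198.1607208251953, 197.65989685058594, 80.98789978027344))]
slab lm [(0.73, array([0.5991, 0.0068, 0.016 ]))]
slots [[0.5623, -0.0355, -9.0527], [0.6422, -0.03, 80.9473], [0.6367, 0.0499, -9.0527], [0.5568, 0.0444, 80.9473]]
slot 1 err mm [-1.4818  0.6788] ang 0.7364331630670051 ridge [ 0.6407 -0.0293 48.7616 20.1516 81.6837] body [ 0.6403 -0.0295 88.9929 55.0262 80.9641]
slot 3 err mm [0.4818 1.7212] ang -0.8521668369329944 ridge [ 0.5573  0.0461 50.1289 20.4058 80.0951] body [ 0.5584  0.0453 90.4031 56.1975 80.7842]
slot 2 err mm [-1.2788  1.5182] ang 1.2214331630670046 ridge [ 0.6354  0.0514 49.5875 20.1736 -7.8313] body [ 0.6348  0.049  88.9859 58.5433 -9.1497]
slot 0 err mm [-4.8212  2.3818] ang -1.2561668369329908 ridge [  0.5575  -0.0331  48.8436  19.3466 -10.3089] body [  0.5575  -0.0328  90.9282  54.8622 -10.5057]
[(0.87, array([ 0.5569, -0.034 ])), (0.68, array([0.5531, 0.0481])), (0.63, array([0.6358, 0.0557]))]
--- step mm 3.3 turn 6.0
[4, 0.29, 0.15, 0.02, -0.0, -0.0, -6.0],
[4, 0.27, 0.18, 0.02, -0.0, -0.0, -6.0],
[4, 0.25, 0.21, 0.02, -0.0, -0.0, -6.0],
[4, 0.23, 0.23, 0.02, -0.0, -0.0, -6.0],
[4, 0.21, 0.25, 0.02, -0.0, -0.0, -6.0],
[4, 0.18, 0.27, 0.02, -0.0, -0.0, -6.0],
[4, 0.15, 0.29, 0.02, -0.0, -0.0, -6.0],
[4, 0.12, 0.31, 0.02, -0.0, -0.0, -6.0],
[4, 0.08, 0.32, 0.02, -0.0, -0.0, -6.0],
[4, 0.05, 0.32, 0.02, -0.0, -0.0, -6.0],
[4, 0.02, 0.33, 0.02, -0.0, -0.0, -6.0],
[4, -0.02, 0.33, 0.02, -0.0, -0.0, -6.0],
[4, -0.05, 0.32, 0.02, -0.0, -0.0, -6.0],
[4, -0.09, 0.32, 0.02, -0.0, -0.0, -6.0],
[4, -0.12, 0.3, 0.02, -0.0, -0.0, -6.0],
```

Slot 1 is mended, and slot 0's pack is about 5 mm off, inside the 9 mm limit. Now I'll release the lever again.

```bash
python3 -c "
from h import *
plan([((*onbase(-.148,-.09),.21),81,7),((*onbase(-.148,-.09),.107),81,4)],0)"|grep -v '^$'|sed -n '1,3p;8,11p'
```

```text
--- step mm 22.8 turn 0.0
[0, 0.0, -2.23, 0.46, -0.0, 0.0, 0.0],
[0, 0.0, -2.23, 0.46, -0.0, 0.0, 0.0],
[0, 0.0, -2.23, 0.46, -0.0, 0.0, 0.0],
--- step mm 25.8 turn 0.0
[0, 0.0, -0.0, 2.57, 0.0, -0.0, 0.0],
[0, 0.0, -0.0, 2.57, 0.0, -0.0, 0.0],
```

jog_arm(targets=[[0,0,-2.2,0.3,0,0,0],[0,0,-2.2,0.3,0,0,0],[0,0,-2.2,0.3,0,0,0],[0,0,-2.2,0.4,0,0,0],[0,0,-2.3,0.5,0,0,0],[0,0,-2.3,0.7,0,0,0],[0,0,-2.3,0.8,0,0,0],[0,0,0,0,0,0,0],[0,0,0,2.5,0,0,0],[0,0,0,2.5,0,0,0]])

```text
clock: 64.62
ee_pos: [0.4401, -0.0593, 0.1603]
eef_rot: [[0.156, 0.988, 0.004], [0.988, -0.156, 0.001], [0.001, 0.004, -1.0]]
ft_force: [1.2, 1.3, -1.1]
grip_width: 0.0001
grip_force: 0.0
```

jog_arm(targets=[[0,0,0,2.5,0,0,0],[0,0,0,2.6,0,0,0],[0,0,0,0,0,0,0],[0,1.6,0,0,0,0,0],[0,1.6,0,0,0,0,0],[0,1.6,0,0,0,0,0],[0,1.6,0,0,0,0,0],[0,1.6,0,0,0,0,0],[0,1.6,0,0,0,0,0],[0,0,0,0,0,0,0]])

```text
clock: 65.45
ee_pos: [0.455, 0.0381, 0.1098]
eef_rot: [[0.153, 0.988, 0.001], [0.988, -0.153, 0.001], [0.001, 0.001, -1.0]]
ft_force: [0.2, 0.2, 0.0]
grip_width: -0.0002
grip_force: 0.0
```

jog_arm(targets=[[0,0.2,0,0,0,0,0],[0,0.2,0,0,0,0,0],[0,0.2,0,0,0,0,0],[0,0.1,0,0,0,0,0],[0,0.1,0,0,0,0,0],[0,0,0,0,0,0,0],[0,0,0,0,0,0,0],[0,0,0,0,0,0,0],[0,0,0,0,0,0,0],[0,0,0,0,0,0,0]])

```text
clock: 66.28
ee_pos: [0.4548, 0.0417, 0.1088]
eef_rot: [[0.159, 0.987, 0.0], [0.987, -0.159, -0.001], [-0.001, 0.0, -1.0]]
ft_force: [0.0, -5.3, 1.2]
grip_width: -0.0003
grip_force: 2.8
```

jog_arm(targets=[[0,0.1,0,0,0,0,0],[0,0,0,0,0,0,0],[0,0,0,0,0,0,0],[0,-1.5,0,0,0,0,0],[0,-1.5,0,0,0,0,0],[0,-1.5,0,0,0,0,0],[0,0,0,-3.8,0,0,0],[0,0,0,-3.8,0,0,0],[0,0,0,-3.8,0,0,0],[0,0,0,-3.8,0,0,0]])

```text
clock: 67.12
ee_pos: [0.4472, -0.001, 0.2624]
eef_rot: [[0.158, 0.987, -0.001], [0.987, -0.158, -0.0], [-0.0, -0.001, -1.0]]
ft_force: [1.3, 1.4, 0.3]
grip_width: -0.0003
grip_force: 0.0
```

jog_arm(targets=[[3,-0.5,1.8,0,0,0,0],[3,-0.5,1.8,0,0,0,0],[5,-0.5,1.9,0,0,0,0],[5,-0.5,1.9,0,0,0,0],[5,-0.5,1.9,0,0,0,0],[5,-0.4,1.9,0,0,0,0],[5,-0.3,1.8,0,0,0,0],[5,0,1.8,0,0,0,0],[5,0,0,0,0,0,0],[5,0,0,0,0,0,0]])

```text
clock: 67.95
ee_pos: [0.5891, -0.0556, 0.2602]
eef_rot: [[0.158, 0.987, -0.001], [0.987, -0.158, -0.0], [-0.0, -0.001, -1.0]]
ft_force: [-0.8, 0.7, -0.6]
grip_width: 0.0501
grip_force: 0.0
```

```bash
python3 lev.py; python3 ck.py; cp pics/$(ls -t pics|head -1) pics/last3.png
```

```text
67.95 [ 0.58911799 -0.05555687  0.26024316] [-0.79995736  0.73955712 -0.62143196]
in base -0.0010452154697427902 -0.06299508341444676
[(0.5, [277.2, 231.7], array([0.45174494, 0.05645845, 0.1       ]))]
exp locked/rel [298.76181119 232.79835352] [274.16451139 229.05719299]
(165, 287, 32, 19) (271, 225, 7, 8) (266, 216, 23, 6) 
[(0.6, [285.5, 188.4], array([0.45931683, 0.06946637, 0.1       ]))]
exp locked/rel [261.48519016 184.10085971] [284.11287016 188.3465025 ]
(281, 184, 8, 8) (358, 158, 29, 15) 
ee [ 0.5882 -0.0552  0.2608] slab [(0.73, (0.4583891296386719, 0.029458580017089845, 167.4978485107422, 90.3825454711914, 80.98966979980469))]
slab lm [(0.61, array([0.6036, 0.0104, 0.016 ]))]
slots [[0.5623, -0.0355, -9.0527], [0.6422, -0.03, 80.9473], [0.6367, 0.0499, -9.0527], [0.5568, 0.0444, 80.9473]]
slot 2 err mm [-1.1788  1.9182] ang 0.022833163067005557 ridge [ 0.6355  0.0518 48.9618 20.4661 -9.0299] body [ 0.6355  0.0514 91.0548 57.0302 -8.7285]
slot 1 err mm [-1.3818  0.8788] ang -0.5068668369329998 ridge [ 0.6408 -0.0291 48.8125 19.2473 80.4404] body [ 0.64   -0.0289 89.3439 55.4672 80.6201]
slot 3 err mm [0.3818 2.0212] ang -0.18786683693299722 ridge [ 0.5572  0.0464 49.6946 19.9671 80.7594] body [ 0.5581  0.0463 90.2641 55.1793 80.9327]
slot 0 err mm [-5.2212  3.0818] ang -0.3910668369329926 ridge [ 0.5571 -0.0324 48.3502 19.6834 -9.4438] body [ 0.5576 -0.0321 90.3073 56.4706 -9.7745]
[(0.95, array([ 0.6382, -0.0304])), (0.78, array([0.6356, 0.0486])), (0.66, array([ 0.5592, -0.0375])), (0.64, array([0.5553, 0.0479]))]
```

View pics/last3.png

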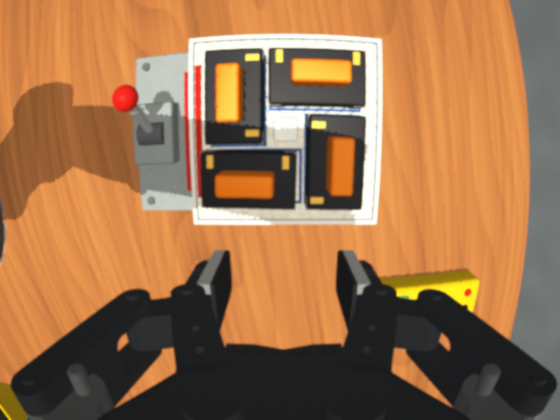

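All four packs sit in their outlines. Slot 0's pack is about 5 mm off centre, within 9 mm. The lever is fully released (ball at px (124,98)) and the gripper is clear, so I'm handing in.

```bash
python3 -c "
from station import bot
print(bot.close_job())"
```

```text
the job is handed in; nothing more can be done
None
```

I handed the job in: slab seated, four packs in their outlines and lever fully released, though one pack was knocked mid-run (I re-locked, reset it and released again), leaving its neighbour about 5–6 mm off centre against the 9 mm limit; no verdict came back.

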